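# Lift a biscuit off the cookie sheet with a turner and tip it onto the cooling rack

### The arm

A 7-joint arm with a two-finger parallel gripper is mounted at the origin on the work surface. World frame = base frame: x ahead of the robot, y to its left, z up, the work surface at z = 0. Lengths are in m, angles in rad, forces in N, time in s.
With the tool pointing down it reaches from about 0.4 to 0.85 m from the base axis. Payload 4.5 kg.
Tool frame: the origin (TCP) lies midway between the tips of the shut fingers; the grasp point (between the pads) lies 19 mm behind it; z points along the fingers, y is the line along which they close (so a half turn about z gives the same grasp; the last joint's range is limited). The gripper opens to 88 mm and grips with 3 to 60 N. Pads are 18 mm wide; open, the fingers measure 123 mm over their backs; the gripper's body (75 mm by 187 mm) begins 45 mm behind the grasp point.
Start: joints at [1.273, 0.689, -0.195, 1.565, 0.157, 0.902, -0.215], TCP at [0.204, -0.591, 0.203] pointing down, gripper open.
Joint ranges: [-3.01, 3.01], [-0.46, 2.08], [-1.47, 1.51], [0.13, 2.56], [-1, 4.14], [0.04, 2.09], [-2.66, 2.66]. Speed limits (rad/s): [2.57, 2.57, 3.14, 3.14, 3.14, 3.14, 3.14].

### API

Orientations are given as a unit quaternion [x, y, z, w].
In Python, from plant import r gives the robot as it stands.
- The arm moves only by the tool move_arm, never from a script. Its argument "targets" is a list that holds one entry, the list of rows, each a list of 7 numbers: the opening, from 0 (shut) to 1 (fully open), then the shift along the tool's x, y, z in mm, then the turn, a rotation vector about the tool's x, y, z in degrees. In form: [[[claw, dx, dy, dz, ax, ay, az], ...]]. A call has 1 to 10 rows; each row is the pose to reach, as a shift and turn from the pose commanded when the call began, along the tool's axes at that moment; what a row does not reach only later rows make up. A row lasts 1/8 s, in which the tool goes at most 62.5 mm and 10.7 degrees, less where a joint would pass 70% of its speed; a pose out of reach is approached as far as the arm can. A call with a gripper value outside its range is refused whole. The fingers move at their own pace and stop on an object; "newtons" is the grip in N (left out, the last holds). Time passes only in rows, so rows that repeat a pose let the fingers close. It gives the time, the measured TCP pose, the force, the opening and the grip force at its end, in the units of the state.
- r.get_state(): the state, without advancing time (a new reading comes with each control period).
- r.snapshot(name): name is "scene" or "top" or "wrist"; returns the picture (400x640x3 uint8, red, green, blue); there is no depth.
- r.camera_info(name): a dict with "fx", "fy", "cx", "cy" (pixels), "R" (3x3) and "t" (3): a world point X has camera coordinates R X + t. Camera axes: x right, y down, z forward; pixel columns grow to the right and rows downward; lengths in m; the calibration is good to about 2 mm. A picture is of the moment at which its call begins: read the wrist's pose just before it. camera_info takes no time and is no camera call; for the wrist camera it gives the pose at the moment of the call.
- r.finish_job(): hands the job in; it is judged then, once.
The state is a dict: "clock": time; "q": joint angles; "qd": joint speeds; "joint_torque": joint torques, N m; "tool_pos": TCP position; "eef_rot": TCP orientation; "contact_force": force on the tool from outside, world axes, zero at the start; "moment": the same for the moment, N m; "opening": opening from 0.0 (shut) to 1.0 (fully open); "finger_force": force on a finger pad.
Only numpy, scipy, OpenCV 4.12 (cv2) and the standard library are available. Lean on these libraries where they do the work, as an engineer would, in place of code of your own. Each camera call takes 0.05 s, during which the arm holds its last target. There are 200 camera calls.

### The job

Use the turner to lift the big round biscuit off the cookie sheet (slide the blade under it; the sheet's lip will stop it running away) and carry it to the wire cooling rack. Bring it low over the rack on the turner and tip it off gently, so that it ends flat, right side up and wholly on the rack, then lay the turner down with its blade flat on the bare counter. Keep your fingers off the biscuit, and leave the shortbread, mug, jar and butter dish where they are.

Things in the scene. Friction and masses are not known exactly. Their poses are not given: they have to be found in the camera images.
- turner: Loose kitchen turner, 0.25 kg, blade-heavy: left alone it rests flat on its blade, handle in the air. Steel blade 110 (x) x 75 (y) x 2.5 mm; biscuits slide off it at a slope of 16 to 23 degrees. Origin: centre of the blade's underside, z up, +x to its front edge. A neck rises to a level wooden handle 22 x 22 mm in section, x = -95 to -215 mm, its centre line 42 mm above the blade's underside.
- turner_grip (a point): Point on the handle's centre line to grip, 120 mm behind the blade's centre and 42 mm above its underside; same axes as the turner. Fingers close along the turner's y over 22 mm; grip hard (about 100 N) so that the blade does not droop.
- turner_tip (a point): Middle of the blade's front edge, on its underside.
- biscuit: Big round hard-baked oat biscuit, about 70 g, 92 mm across, 14 mm thick, rigid, loose. Origin: centre of its underside, z up. The underside is flat to 36 mm radius, then slopes up to 6 mm at the edge, so a thin blade can start beneath it. On the sheet in one of two places side by side, 5 to 55 mm from the lip; pushed, it slides until the lip stops it.
- shortbread: Small square shortbread biscuit, 56 x 56 x 12 mm, about 40 g, in the other place on the sheet, 120 mm to one side along the sheet's y. Stays where it is. Origin: centre of its underside.
- sheet: Flat aluminium cookie sheet, fixed, 240 (x) x 280 (y) mm; its upper face is 8 mm above the counter. Origin: centre of its underside. At its +x end an upright lip, 4 mm thick (inner face at x = 116 mm), runs the full width and rises 14 mm above the upper face; the other three edges are flat and open.
- rack: Wire cooling rack, fixed on the counter, 220 x 220 mm; wires 4 mm thick along its y every 20 mm, all level, their tops 20 mm above the counter. Origin: centre at counter height.
- mug: White mug, 80 mm wide, 90 mm high, handle at its +y side; stands aside at the far side of the counter. Origin: centre of its underside.
- jar: Glass jar with a steel cap, 72 mm wide, 110 mm high; stands aside at the far side. Origin: centre of its underside.
- butter_dish: White covered butter dish with a knob, 100 x 170 mm, 60 mm high, on the counter between the robot and the sheet, off to the robot's right. Origin: centre of its underside.
Things that resemble listed ones, but are neither listed nor needed, are in the scene too. What is meant by the biscuit is not green, and is the smaller of those in its own colour.

How it is judged:
On the way, in this order (a step that is already met when the one before it is completed fails the run):
1. the round biscuit is lifted clear of the sheet (underside at least 25 mm above the sheet's face), resting on the turner alone (height (world z) of biscuit above 0.033 m and contact force between biscuit and turner above 0.1 N and contact force between biscuit and sheet below 0.05 N), for 0.2 s.
2. the biscuit, still on the turner, is over the rack with its centre less than 70 mm above the wires (x of biscuit in the frame of rack between -0.09 and 0.09 m and y of biscuit in the frame of rack between -0.09 and 0.09 m and z of biscuit in the frame of rack below 0.09 m and contact force between biscuit and turner above 0.05 N), for 0.1 s.
At the end, for the whole second after the job is handed in: Round biscuit at rest on the rack, flat (7 deg), right side up, centre within 66 mm of the rack's centre along each side, off the turner; turner released and still, blade flat (4 deg) on the bare counter, touching neither sheet nor rack; shortbread within 30 mm of its start (x of biscuit in the frame of rack between -0.066 and 0.066 m and y of biscuit in the frame of rack between -0.066 and 0.066 m and z of biscuit in the frame of rack between 0.015 and 0.026 m and angle between biscuit's own z axis and vertical below 0.12 rad and linear speed of each of biscuit, turner below 0.02 m/s and contact force between biscuit and turner below 0.02 N and height (world z) of turner below 0.006 m and angle between turner's own z axis and vertical below 0.07 rad and contact force between turner and rack below 0.05 N and contact force between turner and sheet below 0.05 N and distance of shortbread from where it was at the start of the episode below 0.03 m).
It fails at once if the fingers touch the round biscuit (contact force between biscuit and the fingers above 0.5 N).
It fails at once if the shortbread is moved by 30 mm or more (distance of shortbread from where it was at the start of the episode above 0.03 m).
It fails at once if the mug, the jar or the butter dish is moved by 30 mm or more (distance of any of mug, jar, butter_dish from where it was at the start of the episode above 0.03 m).
It also fails if it takes over 69 s, if anything falls off the work surface, if the arm or the gripper's body presses on something with over 40 N, if the wrist force passes 120 N, or if a joint passes its speed limit or range.

## Working session

There is one attempt and no reset: what is moved stays moved. The work goes in short steps, Python scripts to look and compute and a tool call to move; the robot and the scene stay as the last step left them, time stands still between calls to the robot, and variables do not carry over. Pictures are saved under pics/ and viewed, at most 10 in all, crops included, and the job is handed in when it is done.

Besides the shell and the picture viewer there is one more tool, called after "Emit:" by a JSON object that holds its "fn" and its "kwargs", one argument or row to a line. move_arm: Moves the arm, as the interface text tells. Its arguments: {"type":"object","properties":{"targets":{"type":"array","items":{"type":"array","items":{"type":"array","items":{"type":"number"}}}},"newtons":{"type":"number"}},"required":["targets"]}

```bash
mkdir -p pics; ls; python3 - <<'E'
from plant import r
import cv2,numpy as np
a=r.snapshot("scene");b=r.snapshot("top")
cv2.imwrite("pics/s.png",a[:,:,::-1]);cv2.imwrite("pics/t.png",b[:,:,::-1])
for n in("scene","top"):
    c=r.camera_info(n);R=np.array(c["R"]);print(n,c["fx"],c["cx"],c["cy"],(-R.T@np.array(c["t"])).round(3),R.round(3).tolist())
s=r.get_state();print(s["clock"],s["tool_pos"],s["eef_rot"],s["opening"])
E
```

```text
pics
scene 450.9828784910669 316.9058334291056 194.17323032082837 [1.331 0.064 1.224] [[-0.207, 0.978, 0.013], [0.799, 0.176, -0.574], [-0.564, -0.109, -0.818]]
top 444.98156855486815 320.4742916365887 203.29717057050564 [ 0.371 -0.091  1.471] [[0.015, -1.0, 0.019], [-0.993, -0.017, -0.114], [0.114, -0.017, -0.993]]
0.1 [ 0.20332648 -0.59033642  0.20269139] [ 9.86260424e-01  1.65195917e-01 -2.08695061e-04 -8.00567491e-04] 1.001377803458375
```

View pics/s.png

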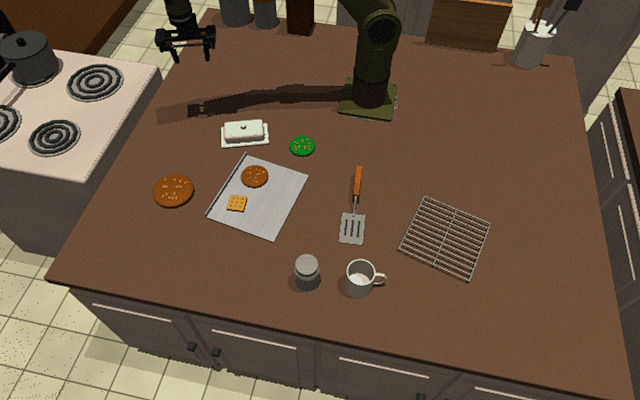

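View pics/t.png

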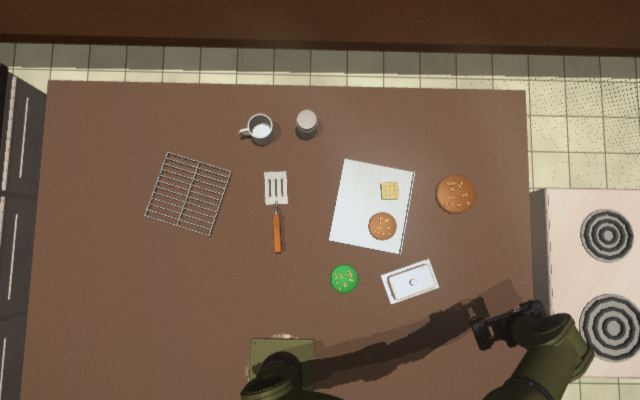

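The scene view shows the turner (352,205), sheet with the biscuit (255,176) and shortbread (236,203), and rack (445,238). In the top view these are at (277,210), (382,226), (390,190) and (188,193). The sheet's lip is on the image-right side (world −y). I'll enlarge both for accurate pixels.

```bash
python3 - <<'E'
import cv2
def crop(n,x,y,w,h,k,o):
    im=cv2.resize(cv2.imread(f"pics/{n}.png")[y:y+h,x:x+w],None,fx=k,fy=k,interpolation=cv2.INTER_CUBIC)
    for i in range(0,w,20):
        cv2.line(im,(i*k,0),(i*k,6),(255,255,255),1); cv2.putText(im,str(x+i),(i*k,18),0,.35,(255,255,0),1)
    for j in range(0,h,20):
        cv2.line(im,(0,j*k),(6,j*k),(255,255,255),1); cv2.putText(im,str(y+j),(8,j*k+4),0,.35,(255,255,0),1)
    cv2.imwrite(f"pics/{o}.png",im)
crop("t",230,150,195,120,4,"tc")
crop("s",200,150,160,100,5,"sc")
E
```

```text
(no output)
```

View pics/tc.png

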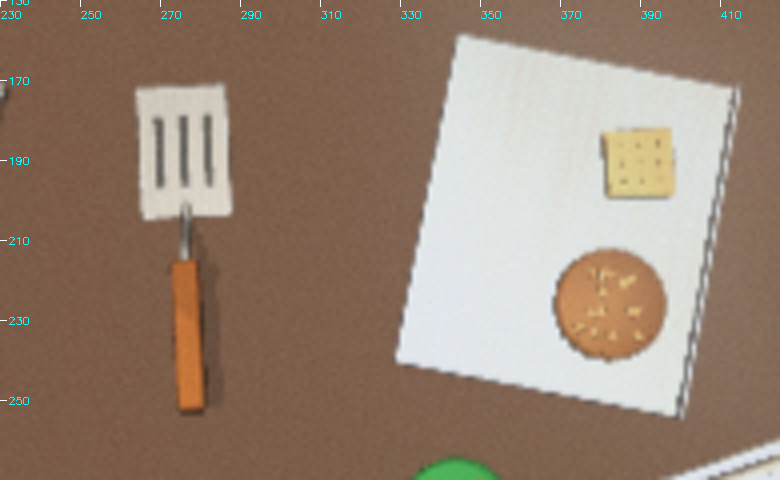

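View pics/sc.png

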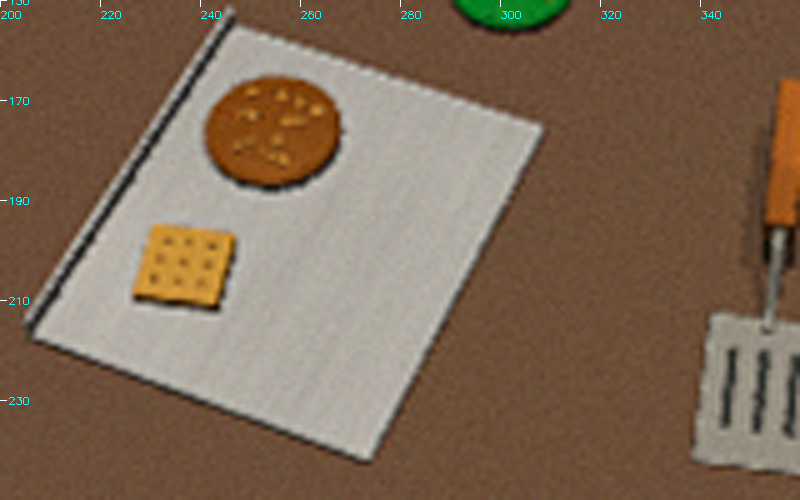

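Crops show: in top, blade corners (264,172),(286,171),(288,203.5),(266,204.5), handle from (276,215) to (277.5,252.5), biscuit (382.5,226), and sheet corners (345,159),(329,240), with the lip from (414.5,172.5) to (400,254). In scene, the biscuit is at (254.5,176), sheet open corners at (308,175),(274,242), and lip ends (245,153),(206,217).

```bash
cat > h.py <<'E'
from plant import r
import numpy as np,cv2
from scipy.spatial.transform import Rotation as Ro
def cam(n):
    c=r.camera_info(n);return np.array([[c["fx"],0,c["cx"]],[0,c["fy"],c["cy"]],[0,0,1]]),np.array(c["R"]),np.array(c["t"]).reshape(3)
def onz(n,px,z):
    K,R,t=cam(n);o=-R.T@t;d=R.T@np.linalg.solve(K,[*px,1]);return o+d*(z-o[2])/d[2]
def tri(a,pa,b,pb):
    P=[]
    for n in(a,b):
        K,R,t=cam(n);P.append(K@np.c_[R,t])
    X=cv2.triangulatePoints(P[0],P[1],np.array(pa,float).reshape(2,1),np.array(pb,float).reshape(2,1))[:,0];return X[:3]/X[3]
def blob(f,lo,hi,box):
    m=cv2.inRange(cv2.cvtColor(cv2.imread(f),cv2.COLOR_BGR2HSV),np.array(lo),np.array(hi));x,y,w,h=box
    z=np.zeros_like(m);z[y:y+h,x:x+w]=m[y:y+h,x:x+w]
    return z
E
python3 - <<'E'
from h import *
def cen(m):
    c=max(cv2.findContours(m,0,1)[0],key=cv2.contourArea);M=cv2.moments(m,True);return np.array([M['m10']/M['m00'],M['m01']/M['m00']]),cv2.minAreaRect(c)
lo,hi=(5,120,60),(22,255,255)
res={}
for n,bx in(("biscuit",{"t":(362,205,40,42),"s":(236,160,38,32)}),("handle",{"t":(265,212,25,45),"s":(345,160,22,44)}),("short",{"t":(378,180,24,22),"s":(222,192,28,24)})):
    p={}
    for f in "ts":
        m=blob(f"pics/{f}.png",lo if n!="short" else (12,90,90),hi if n!="short" else(35,255,255),bx[f]);p[f],rect=cen(m);print(n,f,p[f].round(1),np.round(cv2.boxPoints(rect),1).tolist())
    print("  tri",tri("top",p["t"],"scene",p["s"]).round(4))
print("blade",[onz("top",p,.0025).round(4).tolist() for p in((264.25,172.25),(286,171.25),(287.75,203.5),(266,204.5))])
print("handle ends",[onz("top",p,.05).round(4).tolist() for p in((276.25,215.5),(277.5,252.5))])
print("sheet",[onz("top",p,.008).round(4).tolist() for p in((345.25,158.75),(329.25,240.25))],"lip",[onz("top",p,.022).round(4).tolist() for p in((414.5,172.5),(400.25,254))])
print("sheet tri",tri("top",(329.25,240.25),"scene",(308.4,175)).round(4),tri("top",(345.25,158.75),"scene",(274,242)).round(4))
print("rack",[onz("top",p,.02).round(4).tolist() for p in((168,153),(231,172),(210,235),(146,215))],tri("top",(188.7,193.7),"scene",(445,238)).round(3))
print("bisc",onz("top",(382.5,226),.022),"butter",onz("top",(410,282),.03),"green",onz("top",(344,279),.01))
E
```

```text
biscuit t [381.7 226.1] [[365.8999938964844, 217.6999969482422], [389.8999938964844, 209.6999969482422], [398.0, 234.0], [374.0, 242.0]]
biscuit s [254.3 175.3] [[241.0, 165.0], [267.0, 165.0], [267.0, 186.0], [241.0, 186.0]]
  tri [ 0.4667 -0.3185  0.0147]
handle t [276.6 233.7] [[271.8999938964844, 214.1999969482422], [280.0, 213.89999389648438], [281.3999938964844, 252.89999389648438], [273.29998779296875, 253.1999969482422]]
handle s [355.6 181.7] [[345.0, 203.0], [345.0, 160.0], [366.0, 160.0], [366.0, 203.0]]
  tri [0.4356 0.0219 0.0365]
short t [390.  189.9] [[381.0, 183.0], [397.0, 183.0], [397.0, 198.0], [381.0, 198.0]]
short s [236.5 202.4] [[225.89999389648438, 208.39999389648438], [228.0, 193.6999969482422], [246.5, 196.39999389648438], [244.39999389648438, 211.10000610351562]]
  tri [ 0.5865 -0.3441  0.0167]
blade [[0.6411, 0.0731, 0.0025], [0.6459, 0.0006, 0.0025], [0.5374, -0.0077, 0.0025], [0.5328, 0.0642, 0.0025]]
handle ends [[0.4928, 0.0254, 0.05], [0.3752, 0.0184, 0.05]]
sheet [[0.691, -0.197, 0.008], [0.4178, -0.1468, 0.008]] lip [[0.6458, -0.4264, 0.022], [0.3764, -0.3774, 0.022]]
sheet tri [ 0.4176 -0.145   0.003 ] [ 6.921e-01 -1.941e-01 -4.000e-04]
rack [[0.6966, 0.3903, 0.02], [0.6368, 0.1805, 0.02], [0.4284, 0.2406, 0.02], [0.49, 0.4503, 0.02]] [ 0.565  0.324 -0.001]
bisc [ 0.46646181 -0.3197492   0.022     ] butter [ 0.28759103 -0.40673505  0.03      ] green [ 0.29309156 -0.19617601  0.01      ]
```

```bash
cat >> h.py <<'E'
def pose(grip,head,pitch=0.,roll=0.):
    "TCP pos, R for the grip point at `grip`, turner heading deg, pitch>0 nose up; tool x=-turner x, z down"
    T=Ro.from_euler('ZYX',[head,-pitch,roll],degrees=True)      # turner rotation
    R=T*Ro.from_matrix(np.diag([-1.,1.,-1.]))
    return np.array(grip)+.019*R.as_matrix()[:,2],R
def rel(tp,R,p0=None,R0=None):
    s=r.get_state();p0=np.array(s["tool_pos"]) if p0 is None else p0;R0=Ro.from_quat(s["eef_rot"]) if R0 is None else R0
    return (R0.inv().apply(tp-p0)*1000).round(1),(R0.inv()*R).as_rotvec(degrees=True).round(2)
E
python3 - <<'E'
from h import *
p,R=pose((.4696,.0236,.142),4.3);print(p,*rel(p,R))
E
```

```text
[0.4696 0.0236 0.123 ] [ 451.8 -493.5   80.4] [-3.0000e-02 -1.3000e-01 -1.6528e+02]
```

Emit:
{"fn": "move_arm", "kwargs": {
  "targets": [
    [[1,28,-31,0,0,0,-10],[1,56,-62,0,0,0,-20],[1,84,-92,0,0,0,-30],[1,113,-123,0,0,0,-40],[1,141,-154,0,0,0,-50],[1,169,-185,0,0,0,-60],[1,198,-216,0,0,0,-70],[1,226,-247,0,0,0,-80],[1,254,-278,0,0,0,-90],[1,282,-308,0,0,0,-100]]
  ]
}}

```text
clock: 1.35
tool_pos: [0.3701, -0.2066, 0.2034]
eef_rot: [0.505, 0.863, -0.0, -0.0]
contact_force: [0.2, 0.2, -0.3]
opening: 0.997
finger_force: 0.0
```

```bash
python3 - <<'E'
from h import *
p,R=pose((.4696,.0236,.142),4.3);s=r.get_state();print(s["tool_pos"],s["q"],*rel(p,R))
E
```

```text
[ 0.37008899 -0.20664945  0.20335451] [ 0.86136382  0.50169329 -0.68703007  2.12420677  0.50606355  0.68092766
  0.34311429] [152.  199.6  80.3] [-1.000e-02 -1.000e-02 -6.497e+01]
```

Emit:
{"fn": "move_arm", "kwargs": {
  "targets": [
    [[1,21,28,0,0,0,-10],[1,43,57,0,0,0,-20],[1,65,85,0,0,0,-30],[1,87,114,10,0,0,-40],[1,109,142,20,0,0,-50],[1,130,171,30,0,0,-60],[1,152,199,40,0,0,-65],[1,152,199,40,0,0,-65]]
  ]
}}

```text
clock: 2.35
tool_pos: [0.4707, 0.0245, 0.1629]
eef_rot: [-0.037, 0.999, 0.001, -0.0]
contact_force: [-0.4, -0.4, 0.3]
opening: 1.005
finger_force: 0.0
```

```bash
python3 - <<'E'
from h import *
p,R=pose((.4696,.0236,.042),4.3);s=r.get_state();print(s["tool_pos"],s["q"],*rel(p,R))
K,Rc,t=cam("wrist");im=r.snapshot("wrist");cv2.imwrite("pics/w1.png",im[:,:,::-1])
for q in((.4696,.0236,.053),(.589,.033,.0025),(.4946,.0255,.053)):
    x=K@(Rc@np.array(q)+t);print(x[:2]/x[2])
E
```

```text
[0.47066545 0.02447879 0.16293994] [ 0.40318999  0.69599648 -0.90485302  2.03964571  0.78174906  0.79327543
  0.66662578] [  1.1  -1.1 139.9] [ 0.14 -0.   -0.05]
[323.01086193 184.41412444]
[323.60945461 279.53736943]
[323.08335407 211.87028161]
```

View pics/w1.png

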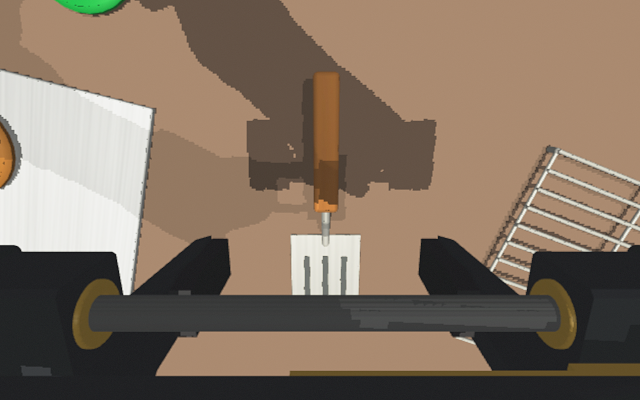

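The wrist view shows the handle at column 327 (rows 72–210), where I predicted 323, so it sits about 3 mm further +y. The front end matches. Descend and grip.

Emit:
{"fn": "move_arm", "kwargs": {
  "targets": [
    [[1,1,2,40,0,0,0],[1,1,2,80,0,0,0],[1,1,2,110,0,0,0],[1,1,2,130,0,0,0],[1,1,2,139,0,0,0],[1,1,2,139,0,0,0],[0,1,2,139,0,0,0],[0,1,2,139,0,0,0],[0,1,2,139,0,0,0],[0,1,2,139,0,0,0]]
  ],
  "newtons": 60
}}

```text
clock: 3.65
tool_pos: [0.4692, 0.0235, 0.0246]
eef_rot: [-0.035, 0.999, -0.0, 0.0]
contact_force: [0.1, -0.1, 0.3]
opening: 0.574
finger_force: 0.0
```

Emit:
{"fn": "move_arm", "kwargs": {
  "targets": [
    [[0,0,0,0,0,0,0],[0,0,0,0,0,0,0],[0,0,0,0,0,0,0],[0,0,0,0,0,0,0]]
  ]
}}

```text
clock: 4.15
tool_pos: [0.4691, 0.0235, 0.0244]
eef_rot: [-0.035, 0.999, -0.0, 0.0]
contact_force: [0.1, -0.4, -0.7]
opening: 0.118
finger_force: 0.0
```

```bash
python3 - <<'E'
from h import *
s=r.get_state();print(s["tool_pos"],s["eef_rot"],s["opening"],s["finger_force"],s["contact_force"],s["moment"])
E
```

```text
[0.46908683 0.02353144 0.02438573] [-3.50363545e-02  9.99386038e-01 -1.99850653e-05  5.96802402e-06] 0.11819048115619821 0.0 [ 0.1499507  -0.36852594 -0.67191177] [ 0.08749267 -0.16726987 -0.01421571]
```

Emit:
{"fn": "move_arm", "kwargs": {
  "targets": [
    [[0,0,0,0,0,0,0],[0,0,0,0,0,0,0]]
  ]
}}

```text
clock: 4.4
tool_pos: [0.4691, 0.0235, 0.0244]
eef_rot: [-0.035, 0.999, -0.0, -0.0]
contact_force: [0.6, 1.1, 0.4]
opening: 0.005
finger_force: 0.0
```

```bash
python3 - <<'E'
from h import *
s=r.get_state();print(s["opening"],s["finger_force"])
im=r.snapshot("wrist");b=r.snapshot("scene")[130:260,290:440]
b=cv2.resize(b,None,fx=3,fy=3);o=np.zeros((400+390,640,3),np.uint8);o[:400]=im;o[400:,:450]=b
cv2.imwrite("pics/w2.png",cv2.resize(o,(486,600))[:,:,::-1])
E
```

```text
0.0048813032511134035 0.0
```

View pics/w2.png

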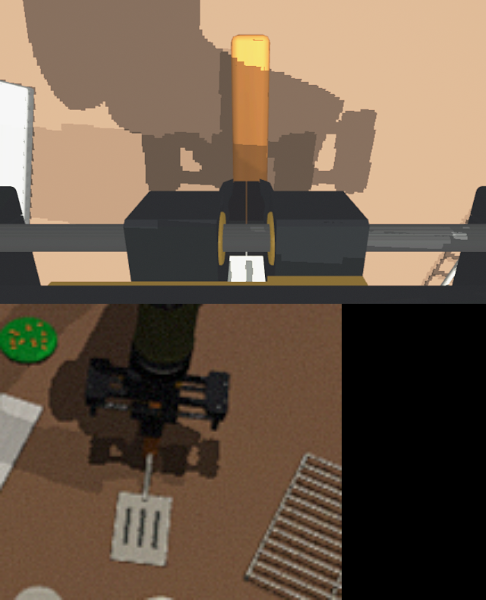

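```bash
python3 - <<'E'
from h import *
s=r.get_state()
im=cv2.cvtColor(r.snapshot("wrist"),cv2.COLOR_RGB2BGR);cv2.imwrite("pics/w3.png",im);sc=cv2.cvtColor(r.snapshot("scene"),cv2.COLOR_RGB2BGR);cv2.imwrite("pics/s3.png",sc)
K,R,t=cam("wrist");print("f",K[0,0],"cam",-R.T@t, "axis",R[2])
m=blob("pics/w3.png",(5,110,40),(25,255,255),(280,0,100,280))
for y in range(40,270,15):
    x=np.flatnonzero(m[y]);print(y,x.min() if len(x) else None,x.max() if len(x) else None,end="; ")
print()
for px in(-.215,-.17,-.129,-.095):
  for z in(.053,.02):
    c,sn=np.cos(.075),np.sin(.075)
    o=[]
    for yy in(-.011,.011):
        X=np.array([.589+c*px-sn*yy,.033+sn*px+c*yy,z]);q=K@(R@X+t);o.append((q[:2]/q[2]).round(0).tolist())
    print(px,z,o)
print("tcp px",[(lambda q:(q[:2]/q[2]).round())(K@(R@np.array(p)+t)) for p in(s["tool_pos"],s["tool_pos"]+np.array([0,0,.019]))])
ms=blob("pics/s3.png",(5,110,60),(22,255,255),(335,150,40,80));ys,xs=np.nonzero(ms);print("scene orange",list(zip(xs,ys))[:60])
K,R,t=cam("scene");print([(lambda q:(q[:2]/q[2]).round(1))(K@(R@np.array(p)+t)) for p in((.4945,.026,.053),(.4945,.026,.031),s["tool_pos"])])
E
```

```text
f 342.76075001454564 cam [0.39998603 0.01853749 0.20511795] axis [ 0.26660599  0.01852338 -0.96362759]
40 None None; 55 304 355; 70 304 354; 85 305 354; 100 305 354; 115 305 354; 130 305 353; 145 306 353; 160 306 353; 175 306 352; 190 306 352; 205 307 352; 220 307 351; 235 307 351; 250 324 324; 265 324 324; 
-0.215 0.053 [[297.0, 39.0], [351.0, 38.0]]
-0.215 0.02 [[302.0, 51.0], [346.0, 50.0]]
-0.17 0.053 [[300.0, 149.0], [350.0, 149.0]]
-0.17 0.02 [[304.0, 141.0], [345.0, 141.0]]
-0.129 0.053 [[302.0, 236.0], [348.0, 235.0]]
-0.129 0.02 [[306.0, 214.0], [344.0, 214.0]]
-0.095 0.053 [[304.0, 299.0], [348.0, 299.0]]
-0.095 0.02 [[307.0, 268.0], [344.0, 268.0]]
tcp px [array([324., 231.]), array([324., 244.])]
scene orange [(np.int64(374), np.int64(151)), (np.int64(374), np.int64(152)), (np.int64(374), np.int64(153)), (np.int64(374), np.int64(154)), (np.int64(373), np.int64(155)), (np.int64(374), np.int64(155)), (np.int64(374), np.int64(156)), (np.int64(373), np.int64(157)), (np.int64(374), np.int64(157)), (np.int64(373), np.int64(158)), (np.int64(374), np.int64(158)), (np.int64(372), 
[... 921 characters left out ...]
(373), np.int64(170)), (np.int64(374), np.int64(170)), (np.int64(357), np.int64(173)), (np.int64(356), np.int64(174)), (np.int64(357), np.int64(174)), (np.int64(358), np.int64(174)), (np.int64(359), np.int64(174)), (np.int64(360), np.int64(174)), (np.int64(369), np.int64(174)), (np.int64(357), np.int64(175)), (np.int64(358), np.int64(175)), (np.int64(359), np.int64(175)), (np.int64(368), np.int64(175)), (np.int64(369), np.int64(175)), (np.int64(370), np.int64(175)), (np.int64(372), np.int64(175)), (np.int64(373), np.int64(175)), (np.int64(374), np.int64(175)), (np.int64(368), np.int64(176)), (np.int64(369), np.int64(176))]
[array([355. , 193.3]), array([354.4, 197.3]), array([354.7, 192. ])]
```

```bash
python3 - <<'E'
import cv2,numpy as np
w=cv2.imread("pics/w3.png")[190:310,250:400];s=cv2.imread("pics/s3.png")[150:250,310:400]
w=cv2.resize(w,(450,360),interpolation=cv2.INTER_CUBIC);s=cv2.resize(s,(324,360),interpolation=cv2.INTER_CUBIC)
cv2.imwrite("pics/z.png",np.hstack([w,s]))
E
```

```text
(no output)
```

View pics/z.png

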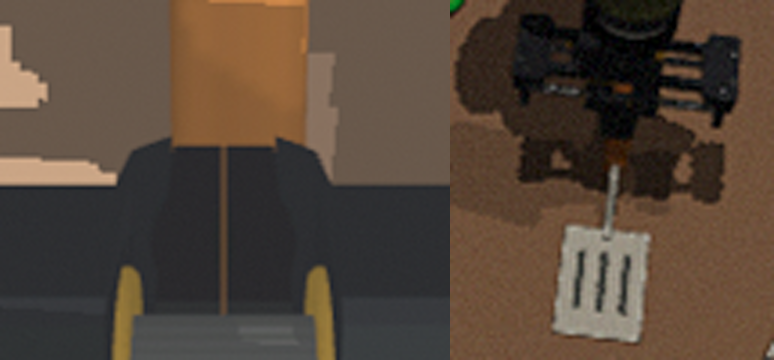

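The view shows the closed fingertips sitting above the handle: scale and both views put the real tips about 30 mm higher than the reported TCP. I'll open, go about 30 mm lower with a 2.5 mm y correction, and close again.

Emit:
{"fn": "move_arm", "kwargs": {
  "targets": [
    [[1,0,0,-3,0,0,0],[1,0,2.5,-3,0,0,0],[1,0,2.5,-3,0,0,0],[1,0,2.5,-3,0,0,0],[1,0,2.5,-3,0,0,0],[1,0,2.5,5,0,0,0],[1,0,2.5,13,0,0,0],[1,0,2.5,21,0,0,0],[1,0,2.5,30,0,0,0],[1,0,2.5,30,0,0,0]]
  ]
}}

```text
clock: 5.85
tool_pos: [0.4683, 0.0259, -0.0064]
eef_rot: [-0.035, 0.999, -0.0, -0.001]
contact_force: [0.2, 0.3, 0.5]
opening: 0.999
finger_force: 0.0
```

Emit:
{"fn": "move_arm", "kwargs": {
  "targets": [
    [[0,0,0,0,0,0,0],[0,0,0,0,0,0,0],[0,0,0,0,0,0,0],[0,0,0,0,0,0,0],[0,0,0,0,0,0,0],[0,0,0,0,0,0,0],[0,0,0,0,0,0,0]]
  ],
  "newtons": 60
}}

```text
clock: 6.72
tool_pos: [0.4689, 0.026, -0.0056]
eef_rot: [-0.035, 0.999, -0.0, 0.0]
contact_force: [0.6, -0.4, 0.6]
opening: 0.241
finger_force: 60.0
```

```bash
python3 - <<'E'
from h import *
s=r.get_state();print(s["tool_pos"],s["eef_rot"],s["opening"],s["finger_force"],s["contact_force"],s["moment"])
E
```

```text
[ 0.46890537  0.02596858 -0.00557496] [-3.50233346e-02  9.99386494e-01 -3.75927467e-05  2.26331578e-05] 0.24146600029367168 60.00700123608112 [ 0.57126075 -0.41876751  0.61164127] [ 0.05999728 -0.08496677  0.04203865]
```

Emit:
{"fn": "move_arm", "kwargs": {
  "targets": [
    [[0,0,0,-15,0,0,0],[0,0,0,-40,0,0,0],[0,0,0,-65,0,0,0],[0,0,0,-80,0,0,0],[0,0,0,-80,0,0,0],[0,0,0,-80,0,0,0]]
  ]
}}

```text
clock: 7.48
tool_pos: [0.4683, 0.0256, 0.0737]
eef_rot: [-0.035, 0.999, -0.0, -0.001]
contact_force: [-0.1, -0.3, -3.5]
opening: 0.243
finger_force: 60.0
```

```bash
cat >> h.py <<'E'
S=np.array([.5325,-.290]);U=np.array([np.cos(np.radians(-100.5)),np.sin(np.radians(-100.5))]);V=np.array([-U[1],U[0]])
OFF=np.array([.1205,0,.0056])   # TCP -> blade centre, in turner axes
def tcp(B,head,pitch=0.,roll=0.,off=None):
    T=Ro.from_euler('ZYX',[head,-pitch,roll],degrees=True)
    return np.array(B)-T.apply(OFF if off is None else off),T*Ro.from_matrix(np.diag([-1.,1.,-1.]))
def proj(n,X):
    K,R,t=cam(n);q=K@(R@np.array(X)+t);return q[:2]/q[2]
E
python3 - <<'E'
from h import *
s=r.get_state();print(s["tool_pos"],s["contact_force"],s["moment"])
w=r.snapshot("scene");t=r.snapshot("top")
cv2.imwrite("pics/s4.png",w[:,:,::-1]);cv2.imwrite("pics/t4.png",t[:,:,::-1])
# blade mask in both views: bright, unsaturated
p={}
for f,b in(("s4",(325,190,60,60)),("t4",(255,150,45,62))):
    m=blob(f"pics/{f}.png",(0,0,110),(180,60,255),b);c=max(cv2.findContours(m,0,1)[0],key=cv2.contourArea);re=cv2.minAreaRect(c);p[f]=cv2.boxPoints(re);print(f,re,p[f].round(1).tolist())
T=Ro.from_quat(s["eef_rot"])*Ro.from_matrix(np.diag([-1.,1.,-1.]))
B=s["tool_pos"]+T.apply(OFF)
for d in((.055,-.0375,.0025),(.055,.0375,.0025),(-.055,.0375,.0025),(-.055,-.0375,.0025)):
    X=B+T.apply(d);print(proj("scene",X).round(1),proj("top",X).round(1))
b=S-.080*U-.0596*V;q,R=tcp([*b,.08],-100.5);print(q,*rel(q,R))
E
```

```text
[0.46830399 0.02556765 0.073722  ] [-0.07351332 -0.29703469 -3.53555447] [0.07562144 0.08176975 0.0438262 ]
s4 ((354.4307861328125, 210.05386352539062), (25.675188064575195, 40.187252044677734), 7.125016689300537) [[339.20001220703125, 228.39999389648438], [344.20001220703125, 188.5], [369.70001220703125, 191.6999969482422], [364.70001220703125, 231.60000610351562]]
t4 ((274.0, 182.5), (33.0, 24.0), 90.0) [[262.0, 166.0], [286.0, 166.0], [286.0, 199.0], [262.0, 199.0]]
[339.  227.3] [284.6 166.6]
[364.4 230.5] [260.9 167.8]
[367.2 199.8] [262.3 202.3]
[342.9 196.9] [286.2 201. ]
[ 0.51043623 -0.08199615  0.0744    ] [ -34.5 -110.4   -0.8] [-1.0000e-01 -5.0000e-02  1.0451e+02]
```

Emit:
{"fn": "move_arm", "kwargs": {
  "targets": [
    [[0,-3,-10,0,0,0,10],[0,-7,-22,0,0,0,20],[0,-10,-34,0,0,0,30],[0,-14,-46,0,0,0,40],[0,-18,-58,0,0,0,50],[0,-21,-70,0,0,0,60],[0,-25,-82,0,0,0,70],[0,-29,-94,0,0,0,80],[0,-33,-105,0,0,0,90],[0,-35,-111,0,0,0,100]]
  ]
}}

```text
clock: 8.82
tool_pos: [0.5116, -0.0827, 0.0737]
eef_rot: [0.745, 0.667, -0.0, -0.0]
contact_force: [0.3, 0.4, -2.6]
opening: 0.246
finger_force: 60.0
```

Emit:
{"fn": "move_arm", "kwargs": {
  "targets": [
    [[0,0,0,5,0,0,4.5],[0,0,0,20,0,0,4.5],[0,0,0,35,0,0,4.5],[0,0,0,45,0,0,4.5],[0,0,0,45,0,0,4.5],[0,0,0,45,0,0,4.5]]
  ]
}}

```text
clock: 9.57
tool_pos: [0.5118, -0.0822, 0.0295]
eef_rot: [0.769, 0.64, 0.0, 0.0]
contact_force: [-0.8, 0.3, -2.5]
opening: 0.245
finger_force: 60.0
```

```bash
python3 - <<'E'
from h import *
s=r.get_state();print(s["tool_pos"],s["contact_force"],s["q"])
w=r.snapshot("scene");t=r.snapshot("top")
cv2.imwrite("pics/s5.png",w[:,:,::-1]);cv2.imwrite("pics/t5.png",t[:,:,::-1])
T=Ro.from_quat(s["eef_rot"])*Ro.from_matrix(np.diag([-1.,1.,-1.]));print(T.as_euler('ZYX',degrees=True))
B=s["tool_pos"]+T.apply(OFF);print("B",B)
for d in((.055,-.0375,.0025),(.055,.0375,.0025),(-.055,.0375,.0025),(-.055,-.0375,.0025)):
    X=B+T.apply(d);print(proj("scene",X).round(1),proj("top",X).round(1))
a=cv2.resize(w[140:240,200:330],(520,400),interpolation=2);b=cv2.resize(t[150:250,320:390],(280,400),interpolation=2)
cv2.imwrite("pics/z5.png",np.hstack([a,b])[:,:,::-1])
b=S-.080*U-.0596*V;q,R=tcp([*b,.008],-100.5);print(q,*rel(q,R))
E
```

```text
[ 0.51175413 -0.08222759  0.02948603] [-0.79852676  0.33021363 -2.5206844 ] [ 0.21988433  0.84780118 -0.24765292  2.01006599  0.56579559  0.34992011
 -0.66648291]
[-1.00472067e+02  3.29281946e-03  1.56728760e-02]
B [ 0.48985095 -0.20072053  0.03507911]
[276.  169.2] [361.1 232.6]
[266.1 186. ] [365.4 209.9]
[297.1 196.8] [332.1 203.2]
[306.3 179.5] [327.6 225.9]
[ 0.51043623 -0.08199615  0.0024    ] [ 0.  -1.6 27.4] [ 0.05 -0.01  0.01]
```

View pics/z5.png

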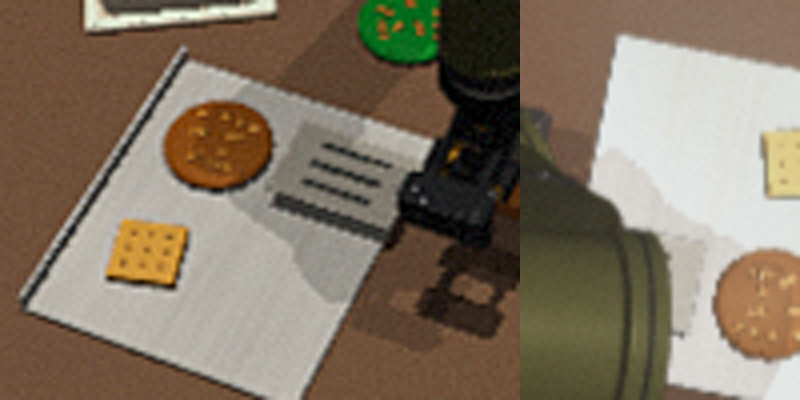

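The blade is level, about 27 mm above the sheet and lined up with the biscuit (its tip droops a few mm, top-view tip at (364,209)–(361,233)). I'll go down feeling for contact.

Emit:
{"fn": "move_arm", "kwargs": {
  "targets": [
    [[0,0,-1,6,0,0,0],[0,0,-1,12,0,0,0],[0,0,-1,16,0,0,0],[0,0,-1,18,0,0,0],[0,0,-1,18,0,0,0],[0,0,-1,18,0,0,0]]
  ]
}}

```text
clock: 10.42
tool_pos: [0.5107, -0.0821, 0.0115]
eef_rot: [0.769, 0.64, 0.0, 0.0]
contact_force: [-0.4, 0.5, -3.6]
opening: 0.244
finger_force: 60.0
```

Emit:
{"fn": "move_arm", "kwargs": {
  "targets": [
    [[0,0,0,2,0,0,0],[0,0,0,3,0,0,0],[0,0,0,3,0,0,0],[0,0,0,3,0,0,0]]
  ]
}}

```text
clock: 10.92
tool_pos: [0.5106, -0.0821, 0.0084]
eef_rot: [0.769, 0.64, -0.0, 0.0]
contact_force: [-0.0, 0.0, -2.3]
opening: 0.241
finger_force: 60.0
```

Emit:
{"fn": "move_arm", "kwargs": {
  "targets": [
    [[0,0,0,2,0,0,0],[0,0,0,3,0,0,0],[0,0,0,3,0,0,0],[0,0,0,3,0,0,0]]
  ]
}}

```text
clock: 11.42
tool_pos: [0.5107, -0.0821, 0.0054]
eef_rot: [0.769, 0.64, 0.0, 0.0]
contact_force: [-0.2, -0.5, -3.7]
opening: 0.244
finger_force: 60.0
```

Emit:
{"fn": "move_arm", "kwargs": {
  "targets": [
    [[0,0,0,2,0,0,0],[0,0,0,3,0,0,0],[0,0,0,3,0,0,0],[0,0,0,3,0,0,0]]
  ]
}}

```text
clock: 11.92
tool_pos: [0.5107, -0.082, 0.0025]
eef_rot: [0.769, 0.64, 0.0, 0.0]
contact_force: [-0.0, 1.2, -0.1]
opening: 0.243
finger_force: 60.0
```

Emit:
{"fn": "move_arm", "kwargs": {
  "targets": [
    [[0,0,0,1,0,0,0],[0,0,0,2,0,0,0],[0,0,0,2,0,0,0],[0,0,0,2,0,0,0]]
  ]
}}

```text
clock: 12.42
tool_pos: [0.5109, -0.0814, 0.0011]
eef_rot: [0.769, 0.64, 0.0, 0.0]
contact_force: [-0.7, 3.2, 6.6]
opening: 0.246
finger_force: 60.0
```

```bash
python3 - <<'E'
from h import *
s=r.get_state();print(s["tool_pos"],s["contact_force"],s["moment"])
E
```

```text
[ 0.51091617 -0.08136467  0.00111801] [-0.71235597  3.2126804   6.6067201 ] [ 0.15333137  0.22836865 -0.06454245]
```

Emit:
{"fn": "move_arm", "kwargs": {
  "targets": [
    [[0,-4,0,-0.5,0,0,0],[0,-10,0,-0.5,0,0,0],[0,-16,0,-0.5,0,0,0],[0,-22,0,-0.5,0,0,0],[0,-28,0,-0.5,0,0,0],[0,-34,0,-0.5,0,0,0],[0,-40,0,-0.5,0,0,0],[0,-45,0,-0.5,0,0,0],[0,-50,0,-0.5,0,0,0],[0,-50,0,-0.5,0,0,0]]
  ]
}}

```text
clock: 13.68
tool_pos: [0.5034, -0.1297, 0.0019]
eef_rot: [0.768, 0.64, 0.002, 0.001]
contact_force: [2.0, 4.1, 7.4]
opening: 0.246
finger_force: 60.0
```

```bash
cat > look.py <<'E'
from h import *
s=r.get_state();print(s["clock"],s["tool_pos"],s["contact_force"].round(1),s["moment"].round(2))
T=Ro.from_quat(s["eef_rot"])*Ro.from_matrix(np.diag([-1.,1.,-1.]));B=s["tool_pos"]+T.apply(OFF);print("B",B,"tip sheet x,y",(B[:2]+.055*U-S)@U,(B[:2]-S)@V)
w=r.snapshot("scene");cv2.imwrite("pics/sl.png",w[:,:,::-1])
m=blob("pics/sl.png",(5,150,60),(17,255,255),(220,140,70,75));c=max(cv2.findContours(m,0,1)[0],key=cv2.contourArea);rc=cv2.boundingRect(c);e=cv2.fitEllipse(c);print("bisc",rc,e)
P=onz("scene",e[0],.022);print(P,"sheet",(P[:2]-S)@U,(P[:2]-S)@V)
E
python3 look.py
```

```text
13.675 [ 0.50336338 -0.12967859  0.0018856 ] [2.  4.1 7.4] [ 0.59 -0.07 -0.08]
B [ 0.48156509 -0.2482047   0.00717754] tip sheet x,y 0.023186716191768195 -0.05769859063027448
bisc (234, 163, 27, 22) ((247.23037719726562, 173.59616088867188), (20.300579071044922, 26.35018539428711), 81.87435913085938)
[ 0.47019632 -0.34159865  0.022     ] sheet 0.062088571299344766 -0.05185729123216373
```

Emit:
{"fn": "move_arm", "kwargs": {
  "targets": [
    [[0,-4,0,0,0,0,0],[0,-9,0,0,0,0,0],[0,-14,0,0,0,0,0],[0,-19,0,0,0,0,0],[0,-24,0,0,0,0,0],[0,-29,0,0,0,0,0],[0,-34,0,0,0,0,0],[0,-39,0,0,0,0,0],[0,-43,0,0,0,0,0],[0,-43,0,0,0,0,0]]
  ]
}}

```text
clock: 14.98
tool_pos: [0.4958, -0.1714, 0.002]
eef_rot: [0.768, 0.64, 0.002, 0.0]
contact_force: [1.7, 5.2, 8.7]
opening: 0.242
finger_force: 60.0
```

```bash
python3 look.py
```

```text
14.975 [ 0.49578272 -0.17138557  0.00198833] [1.7 5.2 8.7] [ 0.84 -0.04 -0.02]
B [ 0.47406244 -0.28992884  0.0072164 ] tip sheet x,y 0.06557943021824723 -0.057471984956674056
bisc (234, 162, 28, 21) ((247.4215545654297, 172.37794494628906), (19.55538558959961, 26.33445167541504), 77.9539566040039)
[ 0.46509672 -0.34248803  0.022     ] sheet 0.06389238562010022 -0.05670942108038488
```

Emit:
{"fn": "move_arm", "kwargs": {
  "targets": [
    [[0,-4,0,0,0,0,0],[0,-9,0,0,0,0,0],[0,-14,0,0,0,0,0],[0,-19,0,0,0,0,0],[0,-24,0,0,0,0,0],[0,-29,0,0,0,0,0],[0,-34,0,0,0,0,0],[0,-38,0,0,0,0,0],[0,-42,0,0,0,0,0],[0,-42,0,0,0,0,0]]
  ]
}}

```text
clock: 16.27
tool_pos: [0.4882, -0.2125, 0.002]
eef_rot: [0.768, 0.64, 0.002, 0.0]
contact_force: [1.2, 6.6, 9.3]
opening: 0.242
finger_force: 60.0
```

```bash
python3 look.py
```

```text
16.275 [ 0.48821427 -0.21251726  0.00199131] [1.2 6.6 9.3] [ 0.93 -0.09  0.04]
B [ 0.46650206 -0.33106247  0.00720875] tip sheet x,y 0.1074020485367666 -0.05740975902383719
bisc (234, 162, 28, 22) ((247.45010375976562, 172.43600463867188), (20.51199722290039, 26.421113967895508), 81.82365417480469)
[ 0.46531289 -0.34232218  0.022     ] sheet 0.06368992269526222 -0.0565270952311008
```

Emit:
{"fn": "move_arm", "kwargs": {
  "targets": [
    [[0,0,0,-2,0,0,0],[0,1,0,-4,0,-1,0],[0,3,0,-7,0,-2.5,0],[0,6,0,-12,0,-4,0],[0,8,0,-20,0,-4,0],[0,8,0,-30,0,-4,0],[0,8,0,-42,0,-4,0],[0,8,0,-54,0,-4,0],[0,8,0,-60,0,-4,0],[0,8,0,-60,0,-4,0]]
  ]
}}

```text
clock: 17.58
tool_pos: [0.4877, -0.2073, 0.0615]
eef_rot: [0.768, 0.639, -0.027, 0.023]
contact_force: [0.3, -0.0, -3.1]
opening: 0.241
finger_force: 60.0
```

```bash
python3 look.py; python3 - <<'E'
import cv2,numpy as np
from h import r
s=cv2.imread("pics/sl.png")[120:230,200:360];t=r.snapshot("top")[150:280,320:420,::-1]
cv2.imwrite("pics/z6.png",np.hstack([cv2.resize(s,(480,330),interpolation=2),cv2.resize(t,(254,330),interpolation=2)]))
E
```

```text
17.575 [ 0.48771373 -0.2072931   0.06148868] [ 0.3 -0.  -3.1] [ 0.37 -0.14 -0.02]
B [ 0.46582499 -0.32509162  0.07548876] tip sheet x,y 0.1016545638112885 -0.05916358595110466
bisc (234, 149, 28, 23) ((247.5838623046875, 160.24916076660156), (21.667673110961914, 27.735748291015625), 86.30567169189453)
[ 0.41450188 -0.35735452  0.022     ] sheet 0.08773011402528061 -0.1037478449262761
```

View pics/z6.png

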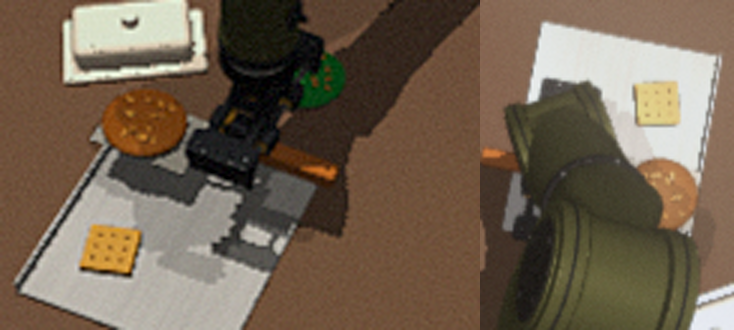

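Biscuit rides on the blade, clear of the sheet, shortbread undisturbed. Planning the carry.

```bash
cat > carry.py <<'E'
from h import *
C=np.array([.563,.3155]);H=30.
def plan(goal,goalR,n,p0,R0,hd):
    zt=R0.inv().apply([0,0,1.])
    out=[]
    return (R0.inv().apply(goal-p0)*1000).round(1),(zt*hd).round(2)
s=r.get_state();p0=s["tool_pos"];R0=Ro.from_quat(s["eef_rot"])
h=np.array([np.cos(np.radians(H)),np.sin(np.radians(H))])
B=C-.060*h;q,R=tcp([*B,.135],H,4.);print("goal",q,"rel",*rel(q,R))
T=R0*Ro.from_matrix(np.diag([-1.,1.,-1.]));e=T.as_euler('ZYX',degrees=True);print(e)
print("z axis in tool",R0.inv().apply([0,0,1.]))
for k,f in enumerate((1/3,2/3,1.)):
    g=p0+(q-p0)*f; 
    if k==0:g[2]=.115
    hd=(H-e[0])/3
    print(k,plan(g,R,10,p0,R0,hd)); p0=g;R0=Ro.from_rotvec([0,0,np.radians(hd)])*R0
E
python3 carry.py
```

```text
goal [0.40727492 0.22559208 0.12100799] rel [ 405.6 -157.5  -88.7] [-9.1100e+00 -2.0000e-02 -1.3018e+02]
[-1.00496967e+02 -3.99995711e+00 -1.89773691e-02]
z axis in tool [-6.97557271e-02 -3.30410755e-04 -9.97564048e-01]
0 (array([132.8, -52.5, -63.6]), array([-3.030e+00, -1.000e-02, -4.339e+01]))
1 (array([179.9,  74.9, -16.6]), array([-3.030e+00, -1.000e-02, -4.339e+01]))
2 (array([39.5, 89.3, -4.8]), array([-3.030e+00, -1.000e-02, -4.339e+01]))
```

Emit:
{"fn": "move_arm", "kwargs": {
  "targets": [
    [[0,6,-2,-8,-0.15,0,-2.2],[0,17,-7,-18,-0.4,0,-6],[0,31,-12,-28,-0.7,0,-10.5],[0,46,-18,-38,-1.05,0,-15],[0,61,-24,-46,-1.4,0,-20],[0,76,-30,-53,-1.75,0,-25],[0,91,-36,-58,-2.1,0,-30],[0,105,-42,-61,-2.4,0,-34.5],[0,119,-47,-63,-2.7,0,-39],[0,132,-52,-63,-3.03,0,-43.4]]
  ]
}}

```text
clock: 18.92
tool_pos: [0.461, -0.0627, 0.1145]
eef_rot: [0.474, 0.88, -0.017, 0.031]
contact_force: [-0.2, 0.0, -3.4]
opening: 0.241
finger_force: 60.0
```

Emit:
{"fn": "move_arm", "kwargs": {
  "targets": [
    [[0,16,7,-1,-0.3,0,-4.3],[0,33,14,-3,-0.6,0,-8.6],[0,52,21,-5,-0.9,0,-13],[0,71,29,-7,-1.2,0,-17.4],[0,90,37,-9,-1.5,0,-21.7],[0,109,45,-11,-1.8,0,-26],[0,128,53,-13,-2.1,0,-30.4],[0,147,61,-15,-2.4,0,-34.7],[0,165,69,-16,-2.7,0,-39],[0,180,75,-16,-3.03,0,-43.4]]
  ]
}}

```text
clock: 20.18
tool_pos: [0.4254, 0.1301, 0.1179]
eef_rot: [0.115, 0.993, -0.004, 0.035]
contact_force: [0.7, 0.2, -3.9]
opening: 0.247
finger_force: 60.0
```

```bash
python3 - <<'E'
from h import *
s=r.get_state();print(s["clock"],s["tool_pos"],s["contact_force"].round(1),s["q"].round(2))
R0=Ro.from_quat(s["eef_rot"]);T=R0*Ro.from_matrix(np.diag([-1.,1.,-1.]));print(T.as_euler('ZYX',degrees=True))
C=np.array([.563,.3155]);h=np.array([np.cos(np.pi/6),.5])
q,R=tcp([*(C-.060*h),.095],30,4.);print(q,*rel(q,R))
E
```

```text
20.175 [0.42544103 0.13010983 0.11794696] [ 0.7  0.2 -3.9] [-0.05  0.66 -0.61  2.22  0.98  0.5  -0.11]
[-1.31600166e+01 -4.00849698e+00  1.12415377e-02]
[0.40727492 0.22559208 0.08100799] [41.9 88.8 34.1] [-3.000e+00  1.000e-02 -4.305e+01]
```

Emit:
{"fn": "move_arm", "kwargs": {
  "targets": [
    [[0,3,6,1,-0.2,0,-3],[0,8,16,2,-0.5,0,-7.5],[0,12,26,4,-0.8,0,-12],[0,17,36,7,-1.2,0,-17],[0,22,46,11,-1.5,0,-22],[0,27,57,16,-1.9,0,-27],[0,32,67,21,-2.2,0,-32],[0,36,77,26,-2.5,0,-36.5],[0,40,85,31,-2.8,0,-41],[0,42,89,34,-3,0,-43]]
  ]
}}

```text
clock: 21.42
tool_pos: [0.4079, 0.224, 0.0806]
eef_rot: [-0.256, 0.966, 0.008, 0.033]
contact_force: [0.2, 0.4, -2.7]
opening: 0.24
finger_force: 60.0
```

```bash
python3 - <<'E'
from h import *
s=r.get_state();print(s["clock"],s["tool_pos"],s["contact_force"].round(1),s["q"].round(2))
R0=Ro.from_quat(s["eef_rot"]);T=R0*Ro.from_matrix(np.diag([-1.,1.,-1.]));print(T.as_euler('ZYX',degrees=True))
B=s["tool_pos"]+T.apply(OFF)
a=r.snapshot("scene");b=r.snapshot("top");cv2.imwrite("pics/s7.png",a[:,:,::-1]);cv2.imwrite("pics/t7.png",b[:,:,::-1])
X=B+T.apply([.015,0,.017]);print("pred bisc",X,proj("scene",X),proj("top",X),"tip",B+T.apply([.055,0,0]))
a=cv2.resize(a[150:280,350:500],(450,390));b=cv2.resize(b[140:250,130:250],(340,390*340//340))
cv2.imwrite("pics/z7.png",np.hstack([a,b])[:,:,::-1])
C=np.array([.563,.3155]);h=np.array([np.cos(np.pi/6),.5])
# plan: pivot about tip at height z
tip=np.array([*(C-.005*h),0])
for pit,z in((4,.035),(-8,.026),(-16,.025),(-22,.025),(-27,.025)):
    Tn=Ro.from_euler('ZYX',[30,-pit,0],degrees=True);tip[2]=z
    q,R=tcp(tip-Tn.apply([.055,0,0]),30,pit);print(pit,q.round(4),*rel(q,R))
E
```

```text
21.425 [0.407904   0.22401088 0.08062289] [ 0.2  0.4 -2.7] [-0.17  0.79 -0.72  2.2   1.19  0.54  0.27]
[29.71655784 -3.94831819 -0.05464046]
pred bisc [0.52394266 0.29026743 0.11249932] [442.78795562 205.37059762] [188.13086558 202.15694724] tip [0.5596244  0.31061494 0.09829394]
4 [0.4074 0.2257 0.0172] [ 3.9  1.6 63.4] [-0.06 -0.06 -0.37]
-8 [0.4075 0.2257 0.0449] [ 1.9  1.6 35.8] [-0.02 11.94 -0.37]
-16 [0.4112 0.2279 0.068 ] [-4.   1.6 13. ] [ 1.000e-02  1.994e+01 -3.700e-01]
-22 [0.4159 0.2306 0.0856] [-10.6   1.6  -4.1] [ 0.03 25.94 -0.37]
-27 [0.421  0.2335 0.0997] [-17.5   1.7 -17.8] [ 0.04 30.94 -0.37]
```

View pics/z7.png

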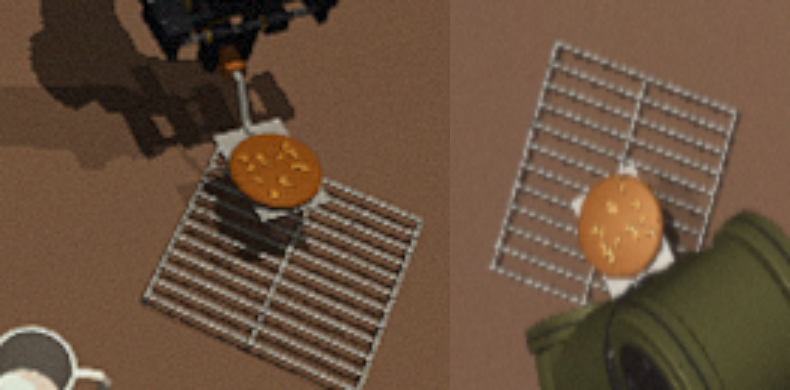

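The view shows the biscuit centred on the blade over the rack, and predicted and observed pixels agree to within 2. Lower it, then tip.

Emit:
{"fn": "move_arm", "kwargs": {
  "targets": [
    [[0,0,1,5,0,0,0],[0,1,1.5,14,0,0,0],[0,2,1.5,25,0,0,0],[0,3,1.5,36,0,0,0],[0,3,1.5,46,0,0,0],[0,4,1.5,53,0,0,0],[0,4,1.5,57,0,0,0],[0,4,1.5,58,0,0,0],[0,4,1.5,58,0,0,0],[0,4,1.5,58,0,0,0]]
  ]
}}

```text
clock: 22.78
tool_pos: [0.4073, 0.2258, 0.0232]
eef_rot: [-0.255, 0.966, 0.009, 0.034]
contact_force: [0.2, -0.2, -3.7]
opening: 0.247
finger_force: 60.0
```

```bash
cat > tip.py <<'E'
from h import *
import sys
C=np.array([.563,.3155]);h=np.array([np.cos(np.pi/6),.5])
def bis(save="pics/b"):
    o={}
    for n,k,bx in(("scene","s",(395,170,110,110)),("top","t",(135,145,105,105))):
        cv2.imwrite(f"{save}{k}.png",r.snapshot(n)[:,:,::-1]);m=blob(f"{save}{k}.png",(5,120,60),(17,255,255),bx)
        c=max(cv2.findContours(m,0,1)[0],key=cv2.contourArea);o[n]=cv2.fitEllipse(c) if len(c)>5 else None;print(n,cv2.boundingRect(c),np.round(o[n][0],1),np.round(o[n][1],1),round(o[n][2]),"at z.034:",onz(n,o[n][0],.034).round(3))
    X=tri("top",o["top"][0],"scene",o["scene"][0]);print("bisc tri",X.round(3),"rel rack along h,n",((X[:2]-C)@h).round(3),((X[:2]-C)@np.array([-h[1],h[0]])).round(3))
def st():
    s=r.get_state();R0=Ro.from_quat(s["eef_rot"]);T=R0*Ro.from_matrix(np.diag([-1.,1.,-1.]));B=s["tool_pos"]+T.apply(OFF)
    print(s["clock"],s["tool_pos"].round(4),s["contact_force"].round(1),s["moment"].round(2),"eul",T.as_euler('ZYX',degrees=True).round(1),"tip",(B+T.apply([.055,0,0])).round(4),s["q"].round(2))
if __name__=="__main__":
    st();bis()
    for pit,z,back in eval(sys.argv[1]) if len(sys.argv)>1 else ():
        tip=np.array([*(C-(.005+back)*h),z]);Tn=Ro.from_euler('ZYX',[30,-pit,0],degrees=True)
        q,R=tcp(tip-Tn.apply([.055,0,0]),30,pit);print(pit,z,back,q.round(4),*rel(q,R))
E
python3 tip.py "[(-2,.030,0),(-8,.028,0),(-14,.028,0),(-18,.028,0),(-22,.028,0)]"
```

```text
22.775 [0.4073 0.2258 0.0232] [ 0.2 -0.2 -3.7] [-0.07  0.27 -0.04] eul [29.6 -4.  -0. ] tip [0.5592 0.3122 0.0411] [-0.23  0.89 -0.63  2.23  1.48  0.49 -0.  ]
scene (440, 174, 65, 106) [478.7 227.9] [ 63.7 100.9] 1 at z.034: [0.528 0.419 0.034]
top (180, 192, 24, 13) [190.5 197. ] [ 8.2 23.4] 67 at z.034: [0.55  0.306 0.034]
bisc tri [0.552 0.358 0.056] rel rack along h,n 0.012 0.042
-2 0.03 0 [0.4066 0.2252 0.0305] [ 0.4 -0.2 -7.4] [-0.02  6.01 -0.38]
-8 0.028 0 [0.4075 0.2257 0.0469] [ -1.8  -0.2 -23.7] [ 0.   12.01 -0.38]
-14 0.028 0 [0.41   0.2272 0.065 ] [ -6.   -0.2 -41.6] [ 0.02 18.01 -0.38]
-18 0.028 0 [0.4126 0.2287 0.0769] [ -9.8  -0.1 -53.2] [ 0.04 22.01 -0.38]
-22 0.028 0 [0.4159 0.2306 0.0886] [-14.4  -0.1 -64.6] [ 0.05 26.01 -0.38]
```

```bash
python3 - <<'E'
import cv2
for f,b,c in(("bs",(440,225),(490,180)),("s7",(442,207),(490,180)),("t7",(190,203),(140,240)),("bt",(190,205),(140,240))):
    h=cv2.cvtColor(cv2.imread(f"pics/{f}.png"),cv2.COLOR_BGR2HSV)
    g=lambda p:h[p[1]-3:p[1]+4,p[0]-3:p[0]+4].reshape(-1,3)
    print(f,g(b).min(0),g(b).max(0),g(b).mean(0).round(),"|",g(c).min(0),g(c).max(0))
E
```

```text
bs [ 12 186 113] [ 19 226 208] [ 14. 210. 145.] | [ 10 108 107] [ 14 126 118]
s7 [ 12 169 114] [ 18 242 192] [ 14. 213. 142.] | [  9 105 106] [ 15 126 118]
t7 [ 13 137 177] [ 19 166 209] [ 14. 157. 190.] | [  9  98 118] [ 14 112 127]
bt [15 55 42] [ 32 157 127] [ 26. 105.  68.] | [ 10  97 118] [ 13 116 127]
```

Emit:
{"fn": "move_arm", "kwargs": {
  "targets": [
    [[0,0,0,-2,0,2,0],[0,0,0,-5,0,4,0],[0,0,0,-8,0,6,0],[0,0,0,-13,0,8,0],[0,-1,0,-18,0,10,0],[0,-2,0,-24,0,12,0],[0,-2,0,-24,0,12,0]]
  ]
}}

```text
clock: 23.75
tool_pos: [0.4083, 0.2264, 0.0471]
eef_rot: [-0.255, 0.965, -0.017, -0.067]
contact_force: [0.2, -0.4, -4.2]
opening: 0.243
finger_force: 60.0
```

```bash
cat > h2.py <<'E'
from tip import *
def bs(z=.034):
    cv2.imwrite("pics/bs.png",r.snapshot("scene")[:,:,::-1]);m=cv2.morphologyEx(blob("pics/bs.png",(8,150,80),(20,255,255),(395,170,110,110)),cv2.MORPH_OPEN,np.ones((3,3)))
    c=max(cv2.findContours(m,0,1)[0],key=cv2.contourArea);e=cv2.fitEllipse(c);X=onz("scene",e[0],z);print("bisc px",np.round(e[0],1),np.round(e[1],1),round(e[2]),X.round(3),"along h,n",((X[:2]-C)@h).round(3),((X[:2]-C)@np.array([-h[1],h[0]])).round(3));
def pl(L):
    for pit,z,back in L:
        tip=np.array([*(C-(.005+back)*h),z]);Tn=Ro.from_euler('ZYX',[30,-pit,0],degrees=True)
        q,R=tcp(tip-Tn.apply([.055,0,0]),30,pit);print(pit,z,back,q.round(4),*rel(q,R))
E
python3 - <<'E'
from h2 import *
st();bs(.05);pl([(-14,.027,0),(-18,.027,0),(-22,.027,0),(-26,.027,0)])
E
```

```text
23.75 [0.4083 0.2264 0.0471] [ 0.2 -0.4 -4.2] [ 0.05 -0.06  0.01] eul [29.6  7.9  0. ] tip [0.5601 0.3125 0.0285] [-0.15  0.93 -0.77  1.99  0.88  0.76  0.6 ]
bisc px [437.9 218. ] [25.  29.2] 120 [0.529 0.291 0.05 ] along h,n -0.042 -0.005
-14 0.027 0 [0.41   0.2272 0.064 ] [ -0.3  -0.  -17.3] [ 0.06  6.04 -0.39]
-18 0.027 0 [0.4126 0.2287 0.0759] [ -1.6  -0.  -29.4] [ 0.08 10.04 -0.39]
-22 0.027 0 [0.4159 0.2306 0.0876] [ -3.8   0.  -41.5] [ 0.09 14.04 -0.39]
-26 0.027 0 [0.4199 0.2329 0.0989] [ -6.8   0.  -53.4] [ 0.1  18.04 -0.39]
```

Emit:
{"fn": "move_arm", "kwargs": {
  "targets": [
    [[0,0,0,-6,0,2,0],[0,0,0,-11,0,4,0],[0,0,0,-17,0,6,0],[0,-1,0,-23,0,8,0],[0,-2,0,-29,0,10,0],[0,-3,0,-35,0,12,0],[0,-3,0,-35,0,12,0],[0,-3,0,-35,0,12,0]]
  ]
}}

```text
clock: 24.8
tool_pos: [0.4138, 0.2292, 0.081]
eef_rot: [-0.252, 0.952, -0.045, -0.168]
contact_force: [-0.4, -0.3, -2.8]
opening: 0.248
finger_force: 60.0
```

```bash
python3 - <<'E'
from h2 import *
st();bs(.05);pl([(-23,.025,0),(-26,.025,0),(-26,.025,.03),(-26,.026,.06)])
E
```

```text
24.8 [0.4138 0.2292 0.081 ] [-0.4 -0.3 -2.8] [ 0.25 -0.34 -0.05] eul [29.6 20.  -0.1] tip [0.5587 0.3117 0.0261] [-0.14  0.99 -0.85  1.74  0.65  1.12  0.83]
bisc px [435.1 224.3] [10.7 27.3] 121 [0.554 0.284 0.05 ] along h,n -0.024 -0.023
-23 0.025 0 [0.4169 0.2311 0.0884] [-1.   0.2 -8.2] [ 0.07  2.97 -0.33]
-26 0.025 0 [0.4199 0.2329 0.0969] [ -1.4   0.2 -17.4] [ 0.08  5.97 -0.32]
-26 0.025 0.03 [0.394  0.2179 0.0969] [26.8  0.  -7.1] [ 0.08  5.97 -0.32]
-26 0.026 0.06 [0.368  0.2029 0.0979] [55.3 -0.2  2.2] [ 0.08  5.97 -0.32]
```

```bash
python3 - <<'E'
import cv2,numpy as np
from h import proj
im=cv2.imread("pics/bs.png");h=cv2.cvtColor(im,cv2.COLOR_BGR2HSV)
for y in range(198,246,2):
    print(y,"".join("B" if (h[y,x,1]>140 and h[y,x,2]>80) else "b" if (h[y,x,1]>140) else "W" if h[y,x,1]<60 and h[y,x,2]>100 else "k" if h[y,x,2]<60 else "." for x in range(405,485)))
E
```

```text
198 bkkkkkkkkkkbkkbkbk.kkkbkkk..kk............kbkkkkkk..............................
200 kkkkkkkkkkkkkkkbkkkkkkk...k...............kkkkkkkkk.............................
202 bkkkkkbkkbkkkbkkkkkkkkk....k............kkkkkkkbkkkk............................
204 bkkkkkkkkkkkkkkkkkkkkkk......bbbbbbbb...k.....kbk...............................
206 kkkkkkbkkkkkkkkkkkkkk....bbbbBbbbbbbbbbbbB......................................
208 bkkkkkkkbbkkkkkkkkkkk.kbbBbbbbbbbbbbbbbbbbbbb...................................
210 kkkkkkkbkkkkkkkkkkkkkbbbbbbbbbBbBbbbbbBBbbbbbbkk...k.WW.........................
212 bkkkkkkkbkkkkbkkkkkkkbbbBBbbbBbbbbbbbbBBBbbbbbbkkk.......WWWW...................
214 kkkkbbbkkkkkkkkkbkkbbBbbBBbbbBBbbbbBbbbbbBbbbbbbk..kkkkb......WWW...B...........
216 .kbkbbkbkkkkkkkkkkkbBBBBBbbbbbBBBbbbbbbbbbbbbbbb..kkkkWWW..k.......WWW..........
218 ......bkWWkbkbkkbkkbBBBBBBBBBBbbbbbbbbbBBBBBbbbb..kkb.....WWWW..bk.....WWWW.....
220 .......W.b.WW..kbkkbBBBBBBBBBBBbbbbbbbbbbbbbbbbbbk.WW..kb......WWWW..b...B..WWWW
222 ......W.bk.....WWWkkbBBBBBBBBBBBBBbBBbbbbbbbbbbbbk.....WWW..b.......WWW..bb.
[... 239 characters left out ...]
..k......WWWW.bk....
230 ..W.b...WW..Bbb....kWWWkkkkbBBBBBBBBBBBBBBb...kkWWW.bkb.....WWWW..bb.....WWWW..k
232 .WWb.kk.b..WWWW..bbkbbbbkkWW..kbbbBBBbbkkW.kbbbB.B.WWWWW...b.....WWW..bb......WW
234 ..WWW......b....WWWW..bbkkkWWWWWW.kbbkkbW..WWWW.bb......WWWW..bb.....WWWWW.k.BBb
236 .b...b..WW....bb....WWW..kkbbbbkbkWWWW..W......WWWW..bkk.....WWW...k......WWWW..
238 W....kk....WWWW..bb......WWWW..bbk....WWW....k......WWW..........WWW...kkb...BkW
240 ..WWWW...B.k....WWW...kk.....WWW...bbkW....WWW..bbk.B..bWWWWW.bbk.....WWW..bkb.W
242 bkb....WWWW..bkk.B..WWWW..b.k.....WWWWWB.k.....WWWWW.bkk.....WWW...kk....BWWWWW.
244 W....kkb...WWWW..B.k.....WWW....kkb.W..WWW...kk.....WWW...bkb..BBWWWW...k....W..
```

```bash
sed -i 's/(8,150,80)/(8,145,60)/; s/np.ones((3,3))/np.ones((5,5))/' h2.py; python3 - <<'E'
from h2 import *
bs(.045)
s=r.get_state();T=Ro.from_quat(s["eef_rot"])*Ro.from_matrix(np.diag([-1.,1.,-1.]));B=s["tool_pos"]+T.apply(OFF)
for d in(.015,.025,.035,.055):print(d,proj("scene",B+T.apply([d,0,.0165])).round(1))
E
```

```text
bisc px [438.9 218.1] [26.3 28.3] 169 [0.525 0.295 0.045] along h,n -0.043 0.001
0.015 [440.1 217.9]
0.025 [441.2 221. ]
0.035 [442.3 224.1]
0.055 [444.6 230.3]
```

Emit:
{"fn": "move_arm", "kwargs": {
  "targets": [
    [[0,0,0,-3,0,1,0],[0,0,0,-6,0,2,0],[0,-1,0,-8,0,3,0],[0,-1,0,-11,0,4,0],[0,-1,0,-11,0,4,0],[0,-1,0,-11,0,4,0]]
  ]
}}

```text
clock: 25.65
tool_pos: [0.4182, 0.2321, 0.0912]
eef_rot: [-0.25, 0.946, -0.053, -0.201]
contact_force: [0.4, 0.7, -4.1]
opening: 0.24
finger_force: 60.0
```

```bash
python3 - <<'E'
from h2 import *
st();bs(.045)
s=r.get_state();T=Ro.from_quat(s["eef_rot"])*Ro.from_matrix(np.diag([-1.,1.,-1.]));B=s["tool_pos"]+T.apply(OFF)
for d in(.015,.025,.035,.055):print(d,proj("scene",B+T.apply([d,0,.0165])).round(1))
E
```

```text
25.65 [0.4182 0.2321 0.0912] [ 0.4  0.7 -4.1] [ 0.27 -0.48  0.06] eul [29.6 24.  -0. ] tip [0.5595 0.3125 0.0249] [-0.15  1.01 -0.85  1.65  0.59  1.23  0.88]
bisc px [440.6 218.4] [23.3 29.1] 177 [0.525 0.3   0.045] along h,n -0.04 0.005
0.015 [440.6 218.5]
0.025 [441.7 221.7]
0.035 [442.7 224.8]
0.055 [444.8 231.1]
```

Emit:
{"fn": "move_arm", "kwargs": {
  "targets": [
    [[0,0,0,-3,0,1,0],[0,0,0,-6,0,2,0],[0,-1,0,-9,0,3,0],[0,-1,0,-12,0,4,0],[0,-1,0,-12,0,4,0],[0,-1,0,-12,0,4,0]]
  ]
}}

```text
clock: 26.45
tool_pos: [0.4232, 0.2349, 0.1018]
eef_rot: [-0.248, 0.938, -0.062, -0.234]
contact_force: [-0.4, -0.4, -3.2]
opening: 0.245
finger_force: 60.0
```

```bash
cat > m.py <<'E'
from h2 import *
st();bs(.045)
s=r.get_state();T=Ro.from_quat(s["eef_rot"])*Ro.from_matrix(np.diag([-1.,1.,-1.]));B=s["tool_pos"]+T.apply(OFF)
for d in(.015,.025,.035,.055):print(d,proj("scene",B+T.apply([d,0,.0165])).round(1))
E
python3 m.py
```

```text
26.45 [0.4232 0.2349 0.1018] [-0.4 -0.4 -3.2] [ 0.33 -0.56  0.  ] eul [29.6 28.  -0. ] tip [0.5602 0.3128 0.0242] [-0.16  1.04 -0.85  1.56  0.55  1.35  0.93]
bisc px [442.3 219.3] [20.4 26.8] 175 [0.528 0.305 0.045] along h,n -0.036 0.009
0.015 [441.2 219.1]
0.025 [442.1 222.3]
0.035 [443.1 225.4]
0.055 [445.  231.8]
```

```bash
python3 - <<'E'
import cv2,numpy as np
im=cv2.imread("pics/bs.png");h=cv2.cvtColor(im,cv2.COLOR_BGR2HSV)
for y in range(196,244,1):
    print(y,"".join("B" if (h[y,x,1]>140 and h[y,x,2]>80) else "b" if (h[y,x,1]>140 and h[y,x,2]>60) else "W" if h[y,x,1]<60 and h[y,x,2]>100 else "k" if h[y,x,2]<60 else "." for x in range(415,470)))
from h import *
s=r.get_state();T=Ro.from_quat(s["eef_rot"])*Ro.from_matrix(np.diag([-1.,1.,-1.]));B=s["tool_pos"]+T.apply(OFF)
for d in((.055,-.0375,.0025),(.055,.0375,.0025),(-.055,.0375,.0025),(-.055,-.0375,.0025)):print(proj("scene",B+T.apply(d)).round(1))
a=np.linspace(0,6.28,40);E=np.array([proj("scene",B+T.apply([.015+.046*np.cos(t),.046*np.sin(t),.0105])) for t in a]);print(E.min(0),E.max(0))
E
```

```text
196 ......kkk....kk...kk...........kkkkkkkk................
197 ......kk..kkkkkkkkkkkkk...kkkkkkkkkkkkkk...............
198 .....kkk..kkkkkkkkk.kkkkkkkkkk..kkkkkkkkk..............
199 ..kkkkkkkkkkkkkkkkkkkkkkkkkkkk..kk.k.kkkk..............
200 ...kkkkkkkkkkkkkkkkkkkkkkkkkkkkkkkkkkkkkkk.............
201 ...kkkkkkkkkkkkk.kk.kkkkkkkkkkk..kkk.kkkkk.............
202 kkkkkkkkkkkkkkkkkkkkkkkkkkk.kkk...kkkkkkkkk............
203 .kkkkkkkkkkkkkkkkkkkkkkkk....kk....kkkkkkkk............
204 kkkkkkkkkkkkkkkkkkk.kk........k.....k.kkkkkk...........
205 kkkkkkkkkkkkkkkkkk........kk........kkkkkkkk...........
206 kkkkkkkkkkkkkkkkk.........kk.........kkkkkkk...........
207 kkkkkkkkkkkkkkkkk...k.bbbbbbbb...kk...WWkkkkk..........
208 kkkkkkkkkkkkkkkkk.kbbbbbbbbbbbbbb.kkk.WWW.kkkk.........
209 kkkkkkkkkkkkkkkkkkkbBbbbbbbbbbbbbb.kkkkkWW.W.kkB.......
210 kkkkkkkkkkkkkkkkkkbbbbbbbbbbbbbbbbbb.kkk..WWWWW........
211 kkkkkkkkkkkkkkkkkkk.bbbbbbbbbbbbbbbbb.bkWW.b.WWW.......
212 kkkkkkkkkkkkkkkkkkkbbbbbbbbbbbBBbbbbb...WW.....WWWW....
213 kkkkkkkkkkkkkkkkkkbBbbbbbbbbbbBbbbbbkWWWW.kb.....WWWW..
214 kkkkkkkkkkkkkkkk
[... 1191 characters left out ...]
WW..kkkkkkkkkkkbbbbbbbb.bkkk.kkkkkkkkkk..kkkkk..
235 ..k.b...WWWW.kkkk..kkkkkbkkkkkkkkkk....kkkkkkkkkk...W..
236 ....kkk...WWWW.kk..kkkkkkkkkkkkkkkkkk....kkkkkkkkk.WWW.
237 WWW.B.kk..B..WW..kkkkkkkkkkkk..kkkk.kkkk...kkkkkkk...WW
238 .WWW....kb...B.WWWWkkkkkkkkk...kkkkkkkkkkk....kkk......
239 ...WWW....kkk....WWWW.kkkkkk..k...kkkkkkkkkk..kWW..k...
240 kkk....WW...kk.....WWWWWkkkk..kkk....kkkkkkkkk.WWWW.bkk
241 ..k...b.WWW....k....B.WWW.k..kkkkkk....kkkkkkk...WWW...
242 ....kk..b.WWWW...kk.....WWWWWkkkkkkkk....kkkkk.....WWW.
243 WW...bkk....WWWW..bkkB...kWWWW.kkkkkkkkk...kkkkk.B...WW
[432.  235.2]
[453.9 228.9]
[443.6 194.8]
[421.8 200.6]
[426.12110321 204.37317887] [454.47989814 234.26045191]
```

Emit:
{"fn": "move_arm", "kwargs": {
  "targets": [
    [[0,0,0,-3,0,1.5,0],[0,0,0,-7,0,3,0],[0,-1,0,-12,0,4.5,0],[0,-2,0,-16,0,6,0],[0,-2,0,-16,0,6,0],[0,-2,0,-16,0,6,0]]
  ]
}}

```text
clock: 27.25
tool_pos: [0.4314, 0.2396, 0.115]
eef_rot: [-0.245, 0.925, -0.075, -0.282]
contact_force: [0.1, 1.2, -2.5]
opening: 0.239
finger_force: 60.0
```

```bash
cat > asc.py <<'E'
from h2 import *
st()
def asc(x0=415,x1=475,y0=198,y1=250,n="scene",st_=2):
    h=cv2.cvtColor(r.snapshot(n),cv2.COLOR_RGB2HSV)
    for y in range(y0,y1,st_):
        print(y,"".join("B" if (h[y,x,1]>140 and h[y,x,2]>60) else "W" if h[y,x,1]<60 and h[y,x,2]>100 else "k" if h[y,x,2]<60 else "." for x in range(x0,x1)))
s=r.get_state();T=Ro.from_quat(s["eef_rot"])*Ro.from_matrix(np.diag([-1.,1.,-1.]));B=s["tool_pos"]+T.apply(OFF)
a=np.linspace(0,6.28,40)
for d in(.015,.03,.055):
    E=np.array([proj("scene",B+T.apply([d+.046*np.cos(t),.046*np.sin(t),.0105])) for t in a]);print(d,E.min(0).round(),E.max(0).round())
if __name__=="__main__":asc()
E
python3 asc.py
```

```text
27.25 [0.4314 0.2396 0.115 ] [ 0.1  1.2 -2.5] [ 0.43 -0.73 -0.01] eul [29.6 34.   0. ] tip [0.5606 0.3132 0.0216] [-0.19  1.08 -0.84  1.42  0.5   1.51  0.98]
0.015 [427. 205.] [455. 235.]
0.03 [428. 210.] [456. 240.]
0.055 [430. 218.] [458. 248.]
198 .......k..kkkk......kk......kkk.....kk......................
200 ........kkkkkkkkkkkkkkkk.....kk......kkkk...................
202 ....kk.kkkkkkkkkkkkkkkkkk.kkkkkkkk..kkkkkkk.................
204 .....kkkkkkk.kkkkkkkkkkkkkkkkkkk..Bkkkkkkkkk................
206 ....kkkkkkk.kkkkkkkkkkkkkkkkkkkkkWWWW.kkkkkkk...............
208 ....kkkkkkkkkkkkkkkkkkkkkkkkkkkkk...BW.....k.k..............
210 kkkkkkkkkkkkkkkkkkkkkBBBBBBBBBBBBk.k...kkkk...k.............
212 kkkkkkkkk.kk.kkkkkkkkkBBBBBBBBBBBBBBkkkk..kk.kk...W.........
214 kkkkkkkkkkkkkkkkkkkkkkkBBBBBBBBBBBBBBk.WWWW.kkkkkk..WWW.....
216 kkkkkkkkkkkkkkkkkkkkkBBBBBBkBBBBBBBBBB....k.WW.W.k.......WWW
218 kkkkkkkkkkkkkkkkkk.kkBBBBBBBBBBkBBB.kBBB.k......WWWWW.kk....
220 kkkkkkkkkkkkkkkkkkkkkkBBBBBBBBBBkBBB.BB..WW..kk......WWWW..k
222 kkkkkkkkkkkkkkkkkkkkkkkBBBBBBBBB.BBBBkBBB....WWW..kB......WW
224 kkkkkkkkkkkkkkkkkkkBBBBBBBBBBBBkBBBBBBBBB.k......WWW.W.kk...
226 kkkkkkkkkkkkkkkkkkkkkBBBBBBBBBBBBBBkkBBBk......kk.....WWWW..
228 kkkkkkkkkkkkkkkkkkkkkkBBBBBBBBBBBBBBBBB.k.kkkk..W...k......W
230 .kkkkkkkkkkkkkkkkkkkkBBBBBBBBBBBBBBBBBB.kkkkkkk....WWW..kk..
232 kW...kkkkkkkkkkkkkkkBBBBBBBBkkBBBBBBB.kkkk...kkkkk.....WWW..
234 kkkkkk.kkkkkkkkkkkkkBBBBBBBB.BBk.BBB.kkkkkkkkk..kkk........W
236 ..BB.kkkkkk..kkkkkkkkBBBBBBBB.BBBkkkk....kkkkkkkkkk......k..
238 .WWWW..kkkkkkkk...kkkkkkkkkkkkkkkkkkkkk.kk...kkkkkkkkkkk....
240 kkk....WW...kkkkkkkk..kkkkkk..kkk....kkkkk..kkk..kkkkkkkkk..
242 W.B.kk....WWWW.kkkkkkkkk.....kkkkkkkk....kkkkkkkkkk....kkkkk
244 .WWWW....k.....WWW..kkkkkk.kk..kkkkkkkkkkk...kkkkkk.kkk....k
246 kkkB.WWWW..Bkk..B..WWWW.k..kkkkkk....kkkkkkkkkk...kkkkkkkkkk
248 ....kkk...WWW....k....kkWWW..kkkkkkkkk...kkkkk.k.kk...kkkk..
```

Emit:
{"fn": "move_arm", "kwargs": {
  "targets": [
    [[0,1,0,-1.5,0,0,0],[0,4,0,0.5,0,0,0],[0,8,0,3,0,0,0],[0,11,0,5,0,0,0],[0,14.5,0,7.5,0,0,0],[0,18,0,9.5,0,0,0],[0,18,0,9.5,0,0,0]]
  ]
}}

```text
clock: 28.18
tool_pos: [0.4136, 0.2293, 0.1173]
eef_rot: [-0.245, 0.924, -0.075, -0.283]
contact_force: [-0.3, 0.6, -2.8]
opening: 0.242
finger_force: 60.0
```

```bash
python3 asc.py
```

```text
28.175 [0.4136 0.2293 0.1173] [-0.3  0.6 -2.8] [ 0.36 -0.61  0.01] eul [29.6 34.  -0. ] tip [0.5427 0.3027 0.0237] [-0.18  1.06 -0.84  1.49  0.5   1.47  0.96]
0.015 [424. 199.] [452. 229.]
0.03 [425. 204.] [453. 234.]
0.055 [427. 212.] [455. 242.]
198 ..kkkkkkkkkkkkkkkkkkkkkkkkkkkk...kkkkkkkk...................
200 ...kkkkkkkkkkkkkkkkkkkkkkkkkkkkkkkkkkkkkkk..................
202 kkkkkkkkkkkkkkkkkkkkkkkkkkkkkkk....kkkkkkkk.................
204 .kkkkkkkkkk.kkkkkkkkkk...kk..kk.....kkkkkkkk................
206 kkkkkkkkkkkkkkkk...kkk....kk..........kkkkkkk...............
208 kkkkkkkkkkkkkkkk....kk....kk.....kkkkWWWW..kkk..............
210 kkk.kkkkkkkkkkkk....kBBBBBBBBB......kkkk.kWWWW..............
212 kkkkkkkkkkkkk.kkkkkBBBBBBBBBBBBBB..WWW..WWB..B.WWWW.........
214 kkkkkkkkkkkkkkkkkkBBBBBBBBBBBBBBBBBBB..WWW...k.B....WWW.....
216 kkkkkkkkkkkkkkkkkkBBBBBBBBBBBBBBBBBBBkWW....WWW..k....B..WWW
218 kkkkkkkkkkkkkkkkkkBBBBBBBBBBBBBBBBBBBB...kB..B..WWW...kk....
220 kkkkkkkkkkkkkkkkkkkBBBBBBBBBBBBBBBBBBBBk.....kk......WWWW..k
222 kkkkkkkkkkkkkkkkkkkBBBBBBBBBBBBBBBBBBBBk.....WWW..kB......WW
224 kkkkkkkkkkkkkkkkkkBBBBBBBBBBBBBBBBBBBBBBkkkk.....WWW.W.kk...
226 kkkkkkkkkkkkkkkkkkBBBBBBBB.BBBBBBBBBBBBB........k.....WWWW..
228 kkkkkkkkkkkkkkkkkBBBBBBBBBBBBBBBBBBBBBBBkkkkkk......k......W
230 .kkkkkkkkkkkkkkkkkBBBBBBBBB.BBBB.BBBBBB..kkkkkkkkk......kk..
232 .WWWW.kkkkkkkkkkkkkkBBBBBBBBBkBBBBBBBBkkk....kkkkkkk....WW..
234 kkk...WWW.kkkkkkkkkkkBBBBBBBBBBBBBBBBkkkkkkkkk...kkkkk.....W
236 ....kk...kWWW..kkkkkkBBBBBBBBBBBBBkkk....kkkkk.kkkk..kkkkk..
238 kWWW...Bk....kkWW.kkkkkkkkkkkkkkkkkkkkkkk....kkkkkk.kkkk....
240 kkk.B..WW...kkkkkkkk..kkkkkk.kkkk....kkkkkkkkkk..kkkkkkkk...
242 ....kkk...WWWW..Bkkkkkkk..k..kkkk.kkkk...kkkkkkkkkk..WW..kk.
244 .WWWW.B.Bk.....WWW..kkkkkkk.k..kkkkkkkkkkk....kkkkkk...WWWW.
246 kk.B..WWWW..kk..BB.WWWWWkWWkkkkkk....kkkkkkkkk...WW.........
248 ....kkk...WWW..BBk......WWWW.kkkkkkkkk...kkkkkkk...WWWW..kk.
```

The biscuit now stays put on the rack as the blade withdraws. Keep withdrawing.

Emit:
{"fn": "move_arm", "kwargs": {
  "targets": [
    [[0,3.5,0,2,0,0,0],[0,7.5,0,5,0,0,0],[0,12,0,7.5,0,0,0],[0,16,0,10.5,0,0,0],[0,20.5,0,13,0,0,0],[0,25,0,16,0,0,0],[0,29,0,19,0,0,0],[0,33.5,0,21.5,0,0,0],[0,37.5,0,24.5,0,0,0],[0,42,0,27,0,0,0]]
  ]
}}

```text
clock: 29.48
tool_pos: [0.3702, 0.2047, 0.1183]
eef_rot: [-0.244, 0.924, -0.075, -0.283]
contact_force: [-0.2, 0.8, -3.7]
opening: 0.24
finger_force: 60.0
```

```bash
python3 asc.py
```

```text
29.475 [0.3702 0.2047 0.1183] [-0.2  0.8 -3.7] [ 0.37 -0.71  0.  ] eul [29.6 34.  -0. ] tip [0.4994 0.2781 0.0248] [-0.14  1.02 -0.86  1.65  0.49  1.37  0.91]
0.015 [417. 187.] [445. 216.]
0.03 [418. 191.] [446. 221.]
0.055 [420. 199.] [448. 228.]
198 kkkkkkkkkk....kk....kk....k.....kkkk........................
200 kkkkkkkkkk....kkk...kkk.....................................
202 kkkkkkkkkkk....kk....kk.....................................
204 kkkkkkkkkkk....kk....kk.....k...............................
206 kkkkkkkk.kkk...kkk..........kk....WW........................
208 kkkkkkkk..kk................kkkk......WWW...................
210 kkkkkkkk.k....................W.kkkk......WWW...............
212 kkkkkkkkkk........BBBBkB.BBBkkkkkk.....kWW.....WWWW.........
214 kkkkkkk.......kBBBBBBBBBBBBBBBBBkkkkk........k......WWW.....
216 kkkkkkk....kBB.BBBBBBBBBBBBBBBBBBBkkkk...........k.......WWW
218 kkkkkkkkkkkkkBBBBBBBBBBBBBB.BBBBBBBB..k.kkk.....WWWW..kk....
220 kkkkkkkkkkkkkBBBBBBBBB.BBBBBBBBBBBBBBBkk...kkkk......WWWW..k
222 kkkkkkkkkkkkkkBBBBBBBBBBBBBBBBBBBBBBBBBkkkkkk..k.kk.....B.WW
224 .kkkkkkkkkBBkkkBBBBBBBBBBBBBBkBBBBBBBBBkkkkkkkkkk.WW.W..k...
226 .WW...kkkkBBBBBBBBBBBBBBBBBBBBBBBBBBBBBkk...kkkkk.....WWWW..
228 k..B..WW..kBBBBBBBBBBBBBBBBBBBBBBBBBBBBkkk.kkkWWWW..k......W
230 ....k....kkkBBBBBBBBBBkBBBBBBBBBBBBBBB..kkkkk.....WWWW..kk..
232 .WWW...BkkkkkkBBBBBBBBBBBBBkBBBBBBBBBkkkkkWWW...kk.....WWWW.
234 kk....WWW..kkkkkkBBBBBBBBBBBBBBBBBBkkkkkkk....WWWW...k.....W
236 ...Bkkk...WWWW.kkkkkkBBBBBBBBBBkkkkkk..k...Bkk.B...WWW...k..
238 .WWWW...k..B...WWWW.kkkkkkkkWW...kkkk.kk..WWW.....B....WWWW.
240 kkkB..WWW...kk...BkWWWW.kkkkWWBkkWWWWkkkk...B.WWWWW..kk.....
242 W...kk....WWWW..Bkk.....WWWWWBBk.....WWWWW.Bkk.....WWW..kkk.
244 .WWWW.BB.k.....WWW...BkkB.WWWWWW...kkB....WWW....kk..B.WWWW.
246 kk....WWW...kk.....WWW...WWk.....WWW..B.k......WW.W.........
248 .....k....WWW...Bk......WW......B.B..WWWW..Bkk.....WWWW.B.k.
```

Emit:
{"fn": "move_arm", "kwargs": {
  "targets": [
    [[0,4,0,2.5,0,0,0],[0,8,0,5,0,0,0],[0,13,0,8,0,0,0],[0,17,0,10,0,0,0],[0,22,0,9,0,0,0],[0,29,0,2,0,0,0],[0,37,0,-9,0,0,0],[0,46,0,-22,0,0,0],[0,46,0,-22,0,0,0]]
  ]
}}

```text
clock: 30.65
tool_pos: [0.3486, 0.1929, 0.1636]
eef_rot: [-0.245, 0.925, -0.074, -0.281]
contact_force: [-0.2, 0.5, -3.3]
opening: 0.243
finger_force: 60.0
```

```bash
python3 - <<'E'
from h2 import *
st();bs(.030)
t=r.snapshot("top");cv2.imwrite("pics/bt.png",t[:,:,::-1])
m=cv2.morphologyEx(blob("pics/bt.png",(8,125,90),(20,255,255),(135,145,105,105)),cv2.MORPH_OPEN,np.ones((3,3)));c=max(cv2.findContours(m,0,1)[0],key=cv2.contourArea);e=cv2.fitEllipse(c);X=onz("top",e[0],.03);print(e,X,(X[:2]-C))
ax=np.array([.0598,.2098])/.218;d=X[:2]-C;print("rack frame-ish",d@ax,d@np.array([ax[1],-ax[0]]))
E
```

```text
30.65 [0.3486 0.1929 0.1636] [-0.2  0.5 -3.3] [ 0.42 -0.68 -0.03] eul [29.6 33.8  0. ] tip [0.4781 0.2665 0.0705] [-0.11  0.93 -0.9   1.71  0.44  1.38  0.9 ]
bisc px [438.7 225.5] [21.5 27.2] 92 [0.543 0.298 0.03 ] along h,n -0.026 -0.005Traceback (most recent call last):
  File "<stdin>", line 4, in <module>
ValueError: max() iterable argument is empty
```

```bash
python3 - <<'E'
from h2 import *
s=r.get_state();p0=s["tool_pos"];R0=Ro.from_quat(s["eef_rot"])
q,R=tcp([.589,.033,.09],4.);d,v=rel(q,R);print(q,d,v,np.linalg.norm(v))
# level first in place, raise 20
q1,R1=p0+[0.03,0,.0],tcp([0,0,0],25.)[1];print(*rel(q1,R1)); print(*rel(q,R,q1,R1))
E
```

```text
[0.46879353 0.02459434 0.0844    ] [ -61.9 -205.1   52.5] [ -7.62 -33.39  24.85] 42.31405203948211
[-21.6 -14.8 -14.6] [ -1.4  -33.95   4.48]
[ -11.3 -190.1   78. ] [ 0.  0. 21.]
```

Emit:
{"fn": "move_arm", "kwargs": {
  "targets": [
    [[0,-4,-2,-3,-0.2,-6,0.8],[0,-8,-5,-6,-0.5,-12,1.6],[0,-12,-8,-9,-0.8,-18,2.4],[0,-16,-11,-12,-1.1,-25,3.3],[0,-20,-14,-14,-1.3,-31,4.1],[0,-22,-15,-15,-1.4,-34,4.5],[0,-22,-15,-15,-1.4,-34,4.5]]
  ]
}}

```text
clock: 31.62
tool_pos: [0.3774, 0.1909, 0.1623]
eef_rot: [-0.217, 0.976, -0.001, -0.001]
contact_force: [0.7, 0.3, -2.8]
opening: 0.246
finger_force: 60.0
```

Emit:
{"fn": "move_arm", "kwargs": {
  "targets": [
    [[0,0,-12,2,0,0,2],[0,-1,-36,8,0,0,4.5],[0,-3,-60,16,0,0,7],[0,-4,-85,26,0,0,10],[0,-6,-110,38,0,0,13],[0,-8,-135,52,0,0,16],[0,-10,-160,66,0,0,19],[0,-11,-180,74,0,0,21],[0,-11,-190,78,0,0,21],[0,-11,-190,78,0,0,21]]
  ]
}}

```text
clock: 32.88
tool_pos: [0.4689, 0.0244, 0.0842]
eef_rot: [-0.034, 0.999, 0.0, -0.0]
contact_force: [0.1, 0.7, -2.8]
opening: 0.244
finger_force: 60.0
```

```bash
python3 - <<'E'
from h2 import *
st();bs(.030)
t=r.snapshot("top");cv2.imwrite("pics/bt.png",t[:,:,::-1])
for V0 in(60,90,130):
    m=blob("pics/bt.png",(8,125,V0),(20,255,255),(135,145,105,105));m=cv2.morphologyEx(m,cv2.MORPH_OPEN,np.ones((3,3)));k=cv2.findContours(m,0,1)[0]
    if k:
        c=max(k,key=cv2.contourArea);e=cv2.fitEllipse(c);X=onz("top",e[0],.03);d=X[:2]-C;ax=np.array([.0598,.2098])/.218;print(np.round(e[0],1),np.round(e[1],1),X.round(3),d@ax,d@np.array([ax[1],-ax[0]]))
a=np.linspace(0,6.28,60)
for n in("top","scene"):
    E=np.array([proj(n,[.543+.046*np.cos(t),.298+.046*np.sin(t),.028]) for t in a],np.float32);print("flat would be",n,cv2.fitEllipse(E))
q,R=tcp([.589,.033,.0],4.);print(q,*rel(q,R))
E
```

```text
32.875 [0.4689 0.0244 0.0842] [ 0.1  0.7 -2.8] [ 0.11  0.15 -0.01] eul [3.9 0.  0. ] tip [0.6439 0.0364 0.0898] [ 0.24  0.77 -0.64  2.12  0.92  0.56  0.55]
bisc px [438.7 224. ] [23.8 29.9] 111 [0.537 0.298 0.03 ] along h,n -0.031 -0.002
[193.3 201.6] [27.3 28.3] [0.535 0.297 0.03 ] -0.02564678471770151 -0.021549281592831565
[193.2 201.5] [27.  28.2] [0.536 0.297 0.03 ] -0.025121846033216662 -0.02136415018895043
[193.  201.7] [26.2 27. ] [0.535 0.298 0.03 ] -0.0248497508902996 -0.022029290027030714
flat would be top ((193.21047973632812, 199.3667755126953), (27.81052589416504, 28.737794876098633), 56.83835983276367)
flat would be scene ((438.46844482421875, 226.15249633789062), (24.47702407836914, 30.776548385620117), 112.44998168945312)
[ 0.46879353  0.02459434 -0.0056    ] [ 0.1 -1.3 90.3] [0.08 0.03 0.07]
```

The biscuit lies flat on the rack, about 25 mm off centre on each axis. Now lay the turner down.

Emit:
{"fn": "move_arm", "kwargs": {
  "targets": [
    [[0,0,0,12,0,0,0],[0,0,0,30,0,0,0],[0,0,0,50,0,0,0],[0,0,0,68,0,0,0],[0,0,0,80,0,0,0],[0,0,0,86,0,0,0],[0,0,0,89,0,0,0],[0,0,0,90,0,0,0],[0,0,0,90,0,0,0]]
  ]
}}

```text
clock: 34.1
tool_pos: [0.469, 0.025, -0.0053]
eef_rot: [-0.035, 0.999, 0.0, 0.0]
contact_force: [-0.7, 0.4, -1.7]
opening: 0.245
finger_force: 60.0
```

Emit:
{"fn": "move_arm", "kwargs": {
  "targets": [
    [[0.3,0,0,0,0,0,0],[0.5,0,0,0,0,0,0],[1,0,0,0,0,0,0],[1,0,0,0,0,0,0],[1,0,0,0,0,0,0],[1,0,0,0,0,0,0],[1,0,0,0,0,0,0]]
  ]
}}

```text
clock: 34.98
tool_pos: [0.4688, 0.0247, -0.0056]
eef_rot: [-0.035, 0.999, 0.0, 0.0]
contact_force: [1.1, 0.4, 0.8]
opening: 0.955
finger_force: 0.0
```

Emit:
{"fn": "move_arm", "kwargs": {
  "targets": [
    [[1,0,0,-10,0,0,0],[1,0,0,-30,0,0,0],[1,0,0,-60,0,0,0],[1,0,0,-100,0,0,0],[1,0,0,-140,0,0,0],[1,0,0,-150,0,0,0],[1,0,0,-150,0,0,0]]
  ]
}}

```text
clock: 35.85
tool_pos: [0.4689, 0.0243, 0.1443]
eef_rot: [-0.034, 0.999, -0.0, 0.0]
contact_force: [-0.6, 0.2, 0.3]
opening: 1.002
finger_force: 0.0
```

```bash
python3 - <<'E'
from h2 import *
st();bs(.030)
cv2.imwrite("pics/f.png",r.snapshot("scene")[:,:,::-1]);m=blob("pics/f.png",(0,0,110),(180,60,255),(325,195,60,60));c=max(cv2.findContours(m,0,1)[0],key=cv2.contourArea);print(cv2.boxPoints(cv2.minAreaRect(c)).round(1).tolist())
T=Ro.from_euler('Z',4,degrees=True);print([proj("scene",np.array([.589,.033,0])+T.apply(d)).round(1).tolist() for d in((.055,-.0375,.0025),(.055,.0375,.0025),(-.055,.0375,.0025),(-.055,-.0375,.0025))])
for f in "sf":
    m=blob(f"pics/{f}.png",(12,90,90),(35,255,255),(222,192,28,24));M=cv2.moments(m,True);print("short",M['m10']/M['m00'],M['m01']/M['m00'])
E
```

```text
35.85 [0.4689 0.0243 0.1443] [-0.6  0.2  0.3] [ 0.08 -0.13 -0.06] eul [ 4. -0. -0.] tip [0.644  0.0364 0.15  ] [ 0.32  0.68 -0.75  2.07  0.75  0.68  0.7 ]
bisc px [438.7 224. ] [23.9 29.9] 111 [0.537 0.298 0.03 ] along h,n -0.031 -0.002
[[337.70001220703125, 241.60000610351562], [341.6000061035156, 210.60000610351562], [365.70001220703125, 213.60000610351562], [361.79998779296875, 244.60000610351562]]
[[337.3, 240.5], [361.5, 243.6], [364.3, 213.8], [341.1, 210.9]]
short 236.484375 202.44921875
short 236.4124513618677 202.4785992217899
```

Turner is flat on the counter, the biscuit is flat on the rack, and the shortbread hasn't moved. Handing in.

```bash
python3 -c "
from plant import r
print(r.finish_job())"
```

```text
the job is handed in; nothing more can be done
None
```

I handed the job in at about 36 s, and no pass/fail verdict came back; by my last camera measurements the biscuit lies flat on the rack about 25 mm off centre on each axis, the turner is released with its blade flat on the bare counter, and the shortbread has not moved.

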